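# Fill the box magazine and set its side guide

## Robot

A 6-joint arm with a two-finger parallel gripper is mounted at the origin on a cart in front of the work surface, level with it; the furniture and walls round the work are solid. World frame = base frame: x ahead of the robot, y to its left, z up, the work surface at z = 0. Lengths are in mm, angles in rad, forces in N, time in s.
With the tool pointing down it reaches from about 350 to 775 mm from the base axis. Payload 7.3 kg.
Tool frame: the origin (TCP) lies between the finger pads; the fingertips stand bot.tip_extent ahead of it and the grasp point (between the pads) lies 6 mm ahead of it (bot.tip_extent is the distance from the TCP to the fingertips, in mm); x points along the fingers, y is the direction in which the jaws open and shut, and the axes are right-handed (so a half turn about x gives the same grasp; the last joint's range is limited). The gripper opens to 92 mm and grips with 3 to 60 N. Pads are 19 mm wide; open, the fingers measure 130 mm over their backs; the gripper's body (75 mm by 190 mm) begins 47 mm behind the grasp point.
Start: joints at [1.087, 0.342, 1.524, -0, 1.275, -0.146], TCP at [173.976, 495.353, 251.741] pointing down, gripper open.
Joint ranges: [-2.53, 2.53], [-0.77, 2.02], [0.04, 2.7], [-1, 4.14], [0.28, 2.66], [-3.11, 3.11]. Speed limits (rad/s): [2.57, 2.57, 3.14, 3.14, 3.14, 3.14].

## Interface

Orientations are given as [roll, pitch, yaw] about the fixed x, y, z axes, in that order (R = Rz(yaw) Ry(pitch) Rx(roll)).
In Python, from plant import bot, capture, workorder gives the robot as it stands. The module is installed in compiled form; this text tells all that it offers.
- The arm moves only by the shell command python3 -m crank 'ROWS'. ROWS is JSON, a list of rows, each an object with "linear": the shift along the tool's x, y, z in cm, a list of three; "delta_rot": the turn, a rotation vector about the tool's x, y, z in degrees, a list of three; "fingers": the opening, from 0 (shut) to 1 (fully open). In form: [{"linear": [x, y, z], "delta_rot": [wx, wy, wz], "fingers": fingers}, ...]. A call has exactly 5 rows; each row shifts and turns the commanded pose from where the row before left it, along the tool's axes as they then stand; what a row does not reach is not made up. A row lasts 1/10 s, in which the tool goes at most 50 mm and 8.59 degrees, less where a joint would pass 70% of its speed; a pose out of reach is approached as far as the arm can. A call with a gripper value outside its range is refused whole. The fingers move at their own pace and stop on an object; the grip force is fixed at half the most. Time passes only in rows, so rows that do not move let the fingers close, or fill a call up. It gives the time, the measured TCP pose, the force and the opening at its end, in the units of the state.
- bot.get_obs(): the state, without advancing time (a new reading comes with each control period).
- capture(name): name is "side" or "top"; returns a dict with "image" (400x640x3 uint8, blue, green, red), "mtx" (3x3 intrinsics, pixels), "dist_coeffs" ([k1, k2, p1, p2, k3] as OpenCV has them; the pictures are not rectified), "pose" (4x4, takes a point from camera to world coordinates). Camera axes: x right, y down, z forward; pixel columns grow to the right and rows downward; lengths in mm; the calibration is good to about 2 mm. A picture is of the moment at which its call begins. There is no depth.
- workorder.close_job(): hands the job in, once; it reports no verdict.
The state is a dict: "time": time; "joint_positions": joint angles; "dq": joint speeds; "tau": joint torques, N m; "tool_pos": TCP position; "tcp_rot": TCP orientation; "contact_force": force on the tool from outside, world axes, zero at the start; "moment": the same for the moment, N m; "grip_width": finger opening in mm.
Only numpy, scipy, OpenCV 4.12 (cv2) and the standard library are available. Lean on these libraries where they do the work, as an engineer would, in place of code of your own. Each camera call takes 0.05 s, during which the arm holds its last target. There are 200 camera calls.

## Task

Stack the two loose grey lidded boxes squarely, one upon the other, on the box of the same kind that already stands in the magazine, between its fence and its sliding guide. Then turn the knob clockwise until the guide seats against the column and the knob comes to its stop, back it off a quarter turn to give the boxes running clearance, and finish still gripping the knob there; leave the other things on the table where they are.

Things in the scene. Friction and masses are not known exactly. Their poses are not given: they have to be found in the camera images.
- box0_center (a point): closed pale-grey lidded box, 50 mm (its x) x 74 mm (its y) x 22 mm high, 80 to 170 g; the point is its centre, 11 mm above its underside; the box is grasped across its 50 mm width (pads on its two +-x faces). This one already stands in the magazine, the foot of the column.
- box1_center (a point): closed pale-grey lidded box, 50 mm (its x) x 74 mm (its y) x 22 mm high, 80 to 170 g; the point is its centre, 11 mm above its underside; the box is grasped across its 50 mm width (pads on its two +-x faces). Starts loose on the table, flat; either loose box may go first.
- box2_center (a point): closed pale-grey lidded box, 50 mm (its x) x 74 mm (its y) x 22 mm high, 80 to 170 g; the point is its centre, 11 mm above its underside; the box is grasped across its 50 mm width (pads on its two +-x faces). Starts loose on the table, flat.
- magazine_seat (a point): magazine, fixed to the table: aluminium base plate 84 x 232 x 8 mm (y from +51 to -181 mm from this point). The point lies on the plate's upper face, 8 mm over the table; its x across the plate, y along it to the fence, z up. Boxes stand with their length along this y and their +-x sides open to the fingers; rails 3 mm high flank the bottom box at x = +-30 mm.
- fence_face (a point): centre of the fixed fence's face (25 mm over the plate, at y = +37 mm of magazine_seat, same axes). The fence is an upright plate 44 mm wide, flat up to 50 mm over the base plate, then flared outward; its top is 62 mm over the plate.
- guide_face (a point): centre of the sliding guide's face (25 mm over the plate, same axes); the guide is a plate like the fence, flare included, facing it. It moves along the magazine's y, 8 mm per rad of the knob. At the start its face stands 80 to 85 mm from the fence's; a box lowered midway between the two goes in clear.
- knob_grip (a point): point on the black knob's vertical axis, at its bar grip (82 mm over the table, 135 mm from magazine_seat to -y). Disc 42 mm dia with an upright bar 42 mm long (along this point's x, which turns with the knob), 14 mm thick (y), reaching from 18 mm below this point to 12 mm above it; grip it across the 14 mm. Beneath is a grey housing 56 mm square, its top 26 mm below the point.
- adjuster (a joint): knob angle, rad, 0 to 2.2; grows clockwise seen from above (closing the guide) and stays where it is left (friction 0.03 N m). It stops hard at 2.2 with the guide seated against the column; starts 0.8 to 1.4. A quarter turn back from the stop is 0.63.
- box0: the bottom box (same thing as box0_center; origin under it)
- box1: same box as box1_center; origin on its underside
- box2: same box as box2_center; origin on its underside
- pen: bystander, leave alone: marker pen, white barrel with a dark cap, 132 mm
- driver: bystander, leave alone: screwdriver with orange handle, 144 mm
- tin: bystander, leave alone: round grey tin 62 dia x 24 mm
- roll: bystander, leave alone: roll of white labels 52 dia x 25 mm
Not all that is in view belongs to the job. What is shaped like the box2 but green is not meant.

How it is judged:
By the outcome, as a careful person would: the job done as asked, in the order asked, and still so for the second after the job is handed in, while the arm keeps its last pose, push and grip.
It also fails if it takes over 72 s, if anything falls off the work surface, if the arm or the gripper's body presses on something with over 40 N, if the wrist force passes 120 N, or if a joint passes its speed limit or range.

## Working session

There is one attempt and no reset: what is moved stays moved. The work goes in short steps, Python scripts to look and compute and a shell command to move; the robot and the scene stay as the last step left them, time stands still between calls to the robot, and variables do not carry over. Pictures are saved under pics/ and viewed, on a budget of 10 in all, crops included, one or two more only if the job needs it, and the job is handed in when it is done.

```bash
mkdir -p pics; python3 - <<'E'
from plant import bot,capture
import cv2,numpy as np
print(bot.get_obs(),bot.tip_extent)
for n in("side","top"):
    c=capture(n);cv2.imwrite(f"pics/{n}0.png",c["image"]);print(n,c["mtx"].tolist(),c["dist_coeffs"],np.round(c["pose"],3).tolist())
E
```

```text
{'time': 0.0, 'joint_positions': array([ 1.08699323e+00,  3.42750811e-01,  1.52503623e+00,  5.98131082e-07,
        1.27537352e+00, -1.46029505e-01]), 'dq': array([-8.90025665e-05, -1.06336146e-03,  4.18031040e-04, -7.55546175e-04,
       -8.84864361e-04, -3.19707043e-04]), 'tau': array([ 8.03439689e-04, -4.31249177e+01, -2.44221961e+01,  7.18295923e-02,
        5.57357760e-02, -1.44264586e-04]), 'tool_pos': array([173.79794518, 495.00622117, 251.02364115]), 'tcp_rot': array([-1.71719061,  1.56922842, -2.05496438]), 'contact_force': array([-0.16520182,  0.49584385, -0.68774091]), 'moment': array([-0.06787441, -0.05664304,  0.00875538]), 'grip_width': 91.84919725230796} 25.0
side [[377.20558537885626, 0.0, 312.81316688132307], [0.0, 377.20558537885626, 198.52038449250193], [0.0, 0.0, 1.0]] [-0.00620351  0.          0.          0.          0.        ] [[0.852, -0.31, 0.422, 58.977], [-0.523, -0.519, 0.676, -562.591], [0.009, -0.797, -0.604, 688.882], [0.0, 0.0, 0.0, 1.0]]
top [[512.0701921422027, 0.0, 322.63682702953435], [0.0, 512.0701921422027, 197.98020484027734], [0.0, 0.0, 1.0]] [-0.07438076  0.          0.          0.          0.        ] [[-0.026, -0.99, 0.142, 305.252], [-1.0, 0.026, 0.001, 121.213], [-0.005, -0.142, -0.99, 1497.325], [0.0, 0.0, 0.0, 1.0]]
```

View pics/side0.png

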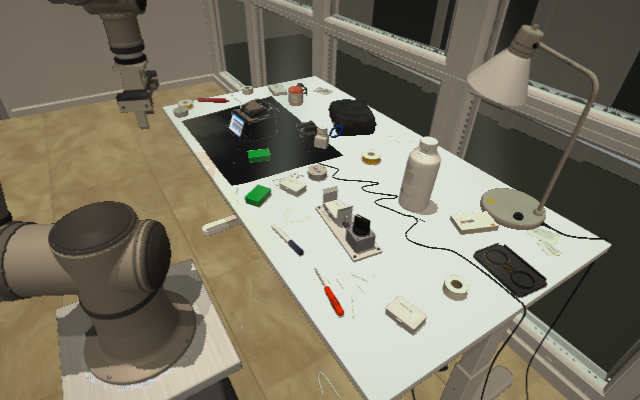

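View pics/top0.png

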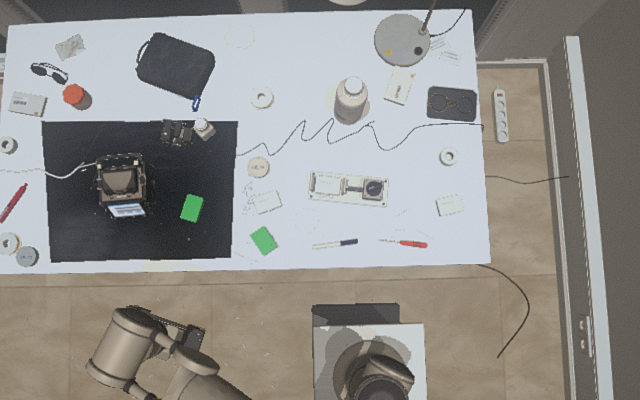

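Pale boxes that could be meant are at top px (266,202), (450,205), (400,86) and (27,103). The green ones at (263,240) and (192,208) are excluded by colour. I'll enlarge the candidates in one montage and compute approximate positions.

```bash
cat > h.py <<'E'
import cv2,numpy as np
from plant import bot,capture
def ray(c,uv):
    p=cv2.undistortPoints(np.array(uv,float).reshape(-1,1,2),c["mtx"],c["dist_coeffs"]).reshape(-1,2)
    d=np.c_[p,np.ones(len(p))]@c["pose"][:3,:3].T
    return c["pose"][:3,3],d
def onz(c,uv,z):
    o,d=ray(c,uv); return o+d*((z-o[2])/d[:,2])[:,None]
def tri(c1,u1,c2,u2):
    o1,d1=ray(c1,u1);o2,d2=ray(c2,u2);out=[]
    for a,b in zip(d1,d2):
        a=a/np.linalg.norm(a);b=b/np.linalg.norm(b)
        s=np.linalg.lstsq(np.c_[a,-b],o2-o1,rcond=None)[0]
        p,q=o1+s[0]*a,o2+s[1]*b; out.append(np.r_[(p+q)/2,np.linalg.norm(p-q)])
    return np.array(out)
def proj(c,P):
    T=np.linalg.inv(c["pose"]); return cv2.projectPoints(np.array(P,float).reshape(-1,1,3),cv2.Rodrigues(T[:3,:3])[0],T[:3,3],c["mtx"],c["dist_coeffs"])[0].reshape(-1,2)
def crop(im,x,y,w,h,s): return cv2.resize(im[y:y+h,x:x+w],None,fx=s,fy=s,interpolation=cv2.INTER_CUBIC)
E
python3 - <<'E'
from h import *
t=capture("top");s=capture("side")
for n,uv in dict(a=(266,202),b=(450,205),c=(400,86),d=(27,103),g=(263,240),g2=(192,208),m=(328,186)).items(): print(n,onz(t,[uv],20).round(0))
T,S=t["image"],s["image"]
top=np.hstack([crop(T,240,180,50,50,5),crop(T,425,180,50,50,5),crop(T,375,60,50,50,5)])
sd=np.hstack([crop(S,270,160,50,50,5),crop(S,380,290,50,50,5),crop(S,450,197,50,50,5)])
cv2.imwrite("pics/cand.png",np.vstack([top,sd]))
a=crop(T,300,160,100,55,8)
cv2.imwrite("pics/magt.png",a)
cv2.imwrite("pics/mags.png",crop(S,305,175,90,90,6))
E
```

```text
a [[510. 288.  20.]]
b [[ 487. -249.   20.]]
c [[ 853. -120.   20.]]
d [[ 838. 1029.   20.]]
g [[399. 298.  20.]]
g2 [[498. 505.  20.]]
m [[552. 106.  20.]]
```

View pics/cand.png

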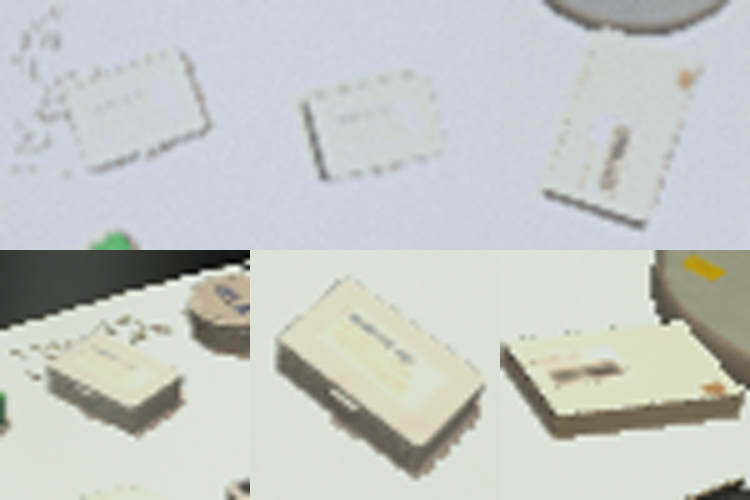

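View pics/magt.png

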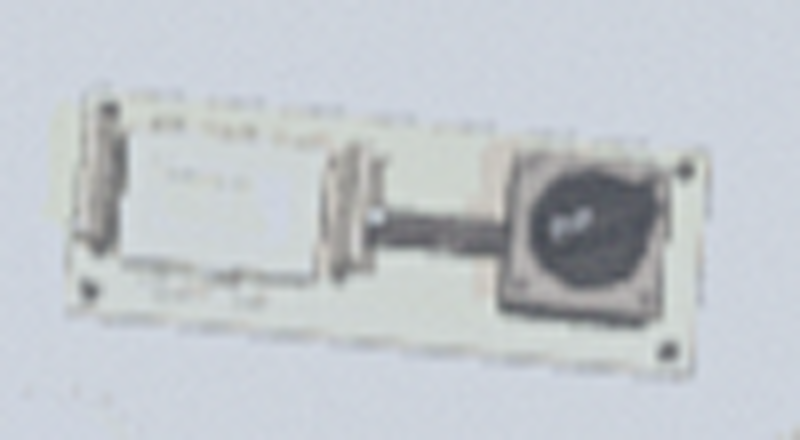

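View pics/mags.png

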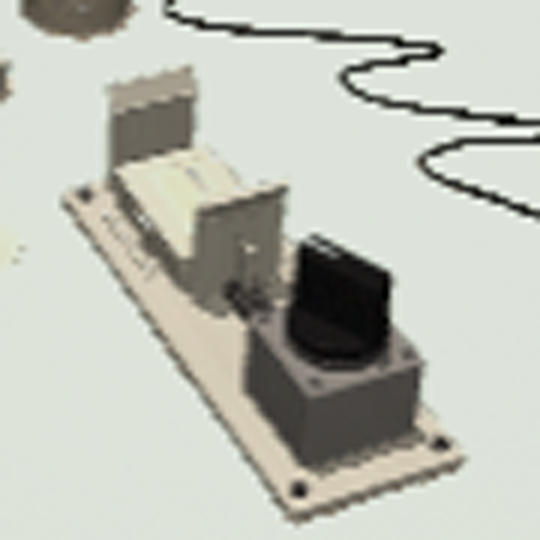

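The montage shows two identical pale-grey lidded boxes, A at top px (266,202) and B at (450,205). The third, at (400,86), is longer, thinner and tagged, and lies out of reach, so A and B are box1 and box2. The magazine crops show the fence on the left (top px ~313,183), box0 beside it, the guide at ~342, and the knob at ~(374,188) on its housing. Next I'll segment them for accurate poses.

```bash
python3 - <<'E'
from h import *
t=capture("top");s=capture("side")
def blob(im,x,y,w,h,thr,name,sign=1):
    L=cv2.cvtColor(cv2.resize(im[y:y+h,x:x+w],None,fx=4,fy=4,interpolation=cv2.INTER_CUBIC),cv2.COLOR_BGR2LAB)
    b=L[...,2].astype(float); bg=np.median(np.r_[b[:8].ravel(),b[-8:].ravel(),b[:,:8].ravel(),b[:,-8:].ravel()])
    m=((b-bg)>thr).astype(np.uint8)*255
    m=cv2.morphologyEx(m,cv2.MORPH_OPEN,np.ones((7,7)));m=cv2.morphologyEx(m,cv2.MORPH_CLOSE,np.ones((13,13)))
    c=max(cv2.findContours(m,cv2.RETR_EXTERNAL,cv2.CHAIN_APPROX_NONE)[0],key=cv2.contourArea)
    hull=cv2.convexHull(c)
    for e in np.arange(.02,.15,.005):
        q=cv2.approxPolyDP(hull,e*cv2.arcLength(hull,True),True)
        if len(q)<=4: break
    r=cv2.boxPoints(cv2.minAreaRect(c))
    f=lambda p:(p.reshape(-1,2)+.5)/4-.5+[x,y]
    cv2.imwrite(f"pics/m_{name}.png",m)
    return f(q.astype(float)),f(r.astype(float)),bg
import sys
for n,r,z in(("A",(248,185,40,34),22),("B",(430,188,40,34),22),("plate",(298,160,100,55),8)):
    for thr in(3,5):
        q,rr,bg=blob(t["image"],*r,thr,n+str(thr))
        P=onz(t,q,z);R=onz(t,rr,z)
        print(n,thr,bg,"quad px",q.round(1).tolist(),"\n c",P.mean(0).round(1),"sides",np.linalg.norm(P-np.roll(P,-1,0),axis=1).round(1),"rect c",R.mean(0).round(1),"sides",np.linalg.norm(R-np.roll(R,-1,0),axis=1).round(1),"angs",np.degrees(np.arctan2(*(np.roll(R,-1,0)-R)[:2,1::-1].T)).round(1))
for n,r in(("A",(270,165,45,40)),("B",(375,288,60,50))):
    for thr in(4,8):
        q,rr,bg=blob(s["image"],*r,thr,"s"+n+str(thr));P=onz(s,q,22)
        print("side",n,thr,bg,q.round(1).tolist(),P.mean(0).round(1),np.linalg.norm(P-np.roll(P,-1,0),axis=1).round(1))
E
python3 - <<'E'
import cv2,numpy as np,glob
ims=[cv2.copyMakeBorder(cv2.imread(f),0,240-min(240,cv2.imread(f).shape[0]),0,400-cv2.imread(f).shape[1],cv2.BORDER_CONSTANT,value=(90,0,0))[:240] for f in ["pics/m_%s.png"%n for n in("A3","A5","B3","plate5")]]
cv2.imwrite("pics/masks.png",np.vstack([np.hstack(ims[:2]),np.hstack(ims[2:])]))
E
```

```text
A 3 123.0 quad px [[268.9, 197.9], [268.9, 200.6], [262.4, 204.4], [261.9, 199.6]] 
 c [513.4 289.   22. ] sides [ 8.1 21.8 14.1 21. ] rect c [511.9 288.7  22. ] sides [23.3 15.7 23.3 15.7] angs [ -75.8 -165.3]
A 5 123.0 quad px [[278.4, 192.9], [278.4, 194.4], [276.9, 194.4], [276.9, 192.9]] 
 c [533.  253.4  22. ] sides [4.4 4.4 4.4 4.4] rect c [533.  253.4  22. ] sides [4.4 4.4 4.4 4.4] angs [-91.5 179.2]
B 3 122.0 quad px [[459.4, 194.6], [462.4, 210.6], [437.4, 214.4], [433.1, 198.9]] 
 c [ 487.6 -242.6   22. ] sides [47.7 74.5 46.8 78.7] rect c [ 487.9 -243.3   22. ] sides [83.  57.5 82.6 57.3] angs [ -78.6 -170.6]
B 5 122.0 quad px [[459.1, 195.1], [462.1, 210.1], [435.6, 209.1], [433.6, 199.1]] 
 c [ 491.3 -241.5   22. ] sides [44.8 77.7 29.8 76.4] rect c [ 488.8 -242.8   22. ] sides [80.3 53.4 79.9 53.2] angs [ -77.5 -169.5]
plate 3 123.0 quad px [[305.9, 174.6], [387.6, 178.6], [386.1, 204.1], [310.6, 198.6]] 
 c [543.7  48.4   8. ] sides [242.   76.2 222.2  73.1] rect c [546.   52.5   8. ] sides [ 85.1 245.4  85.  243.4] angs [ -6.9 -97.4]
plate 5 123.0 quad px [[306.1, 174.6], [387.4, 178.9], [385.9, 199.9], [310.4, 188.9]] 
 c [553.9  48.5   8. ] sides [240.6  62.9 224.4  44.6] rect c [548.8  52.3   8. ] sides [ 76.1 243.6  76.  241.8] angs [ -7.  -97.5]
side A 4 132.0 [[304.6, 185.6], [294.6, 190.9], [279.6, 180.6], [298.6, 175.6]] [516.9 281.2  22. ] [40.6 72.6 65.1 58.4]
side A 8 132.0 [[314.4, 164.6], [314.4, 173.6], [310.1, 173.1], [308.4, 168.1]] [602.7 318.   22. ] [54.2 13.9 30.3 29.4]
side B 4 132.0 [[398.1, 295.6], [425.6, 314.4], [414.1, 328.6], [385.9, 308.4]] [ 486.7 -251.3   22. ] [68.7 46.4 69.5 46.5]
side B 8 132.0 [[395.9, 305.1], [406.1, 308.4], [410.6, 317.9], [396.9, 315.9]] [ 480.  -248.3   22. ] [21.9 24.  28.1 27.2]
```

```bash
python3 - <<'E'
from h import *
t=capture("top");s=capture("side")
def U(p,x,y,k): return (np.array(p,float)+.5)/k-.5+[x,y]
def rep(n,tp,sp,z):
    P=onz(t,tp,z);print(n,"top@z c",P.mean(0).round(1),"sides",np.linalg.norm(P-np.roll(P,-1,0),axis=1).round(1),"dirs",np.degrees(np.arctan2(*(np.roll(P,-1,0)-P)[:,1::-1].T)).round(1))
    if sp is not None:
        k=len(sp);Q=onz(s,sp,z);print("  side@z",Q.mean(0).round(1),"sides",np.linalg.norm(Q-np.roll(Q,-1,0),axis=1).round(1));print("  tri",tri(t,tp[:k],s,sp).round(1).tolist())
# order: top-image TL,TR,BR,BL
rep("A",U([(66,90),(180,50),(209,126),(96,167)],240,180,5),U([(100,82),(182,127),(138,158),(48,118)],270,160,5),22)
rep("B",U([(58,98),(164,71),(191,149),(82,176)],425,180,5),U([(97,27),(235,135),(165,195),(28,90)],380,290,5),22)
rep("plate BL,BR,TR",U([(68,315),(690,376),(708,150)],300,160,8),U([(62,200),(293,515),(465,458)],305,175,6),8)
P=onz(t,U([(90,92),(708,150),(690,376),(68,315)],300,160,8),8);print("plate c",P.mean(0).round(1))
rep("box0",U([(125,135),(330,150),(318,280),(122,262)],300,160,8),None,30)
rep("knobdisc",U([(594,228)],300,160,8),None,64)
a=crop(t["image"],355,168,40,40,10);b=crop(s["image"],345,208,40,40,10)
cv2.imwrite("pics/knob.png",np.clip(np.hstack([a,b])*1.6,0,255).astype(np.uint8))
o=bot.get_obs();from scipy.spatial.transform import Rotation as R
print(R.from_euler("xyz",o["tcp_rot"]).as_matrix().round(3))
E
```

```text
A top@z c [511.5 284.2  22. ] sides [70.4 48.1 69.7 48.8] dirs [ -71.9 -160.2  108.6   20.6]
  side@z [511.4 280.3  22. ] sides [72.  41.7 70.3 50.4]
  tri [[524.1, 326.1, 19.9, 1.2], [545.9, 259.6, 17.4, 0.1], [502.1, 242.0, 20.6, 4.5], [478.3, 309.2, 18.5, 0.6]]
B top@z c [ 488.4 -246.4   22. ] sides [65.  48.1 66.4 47.5] dirs [ -77.3 -164.3  102.2   13.9]
  side@z [ 486.2 -251.5   22. ] sides [72.9 45.4 69.5 48.7]
  tri [[505.2, -209.6, 18.9, 1.0], [522.3, -277.0, 8.7, 4.2], [473.4, -286.9, 16.1, 0.9], [458.1, -220.3, 19.3, 1.2]]
plate BL,BR,TR top@z c [525.9  10.3   8. ] sides [229.2  84.6 244.1] dirs [-97.2  -7.  103.1]
  side@z [524.8   5.2   8. ] sides [226.4  82.6 241.9]
  tri [[518.8, 165.0, 2.3, 2.1], [489.7, -63.0, 4.4, 1.8], [573.6, -73.3, 2.9, 0.7]]
plate c [544.5  46.6   8. ]
box0 top@z c [552.2 107.3  30. ] sides [74.8 48.  71.3 46.8] dirs [-95.8 173.   83.2  -2.7]
knobdisc top@z c [535.3 -23.4  64. ] sides [0.] dirs [0.]
[[-0.     0.331  0.943]
 [-0.     0.943 -0.331]
 [-1.    -0.    -0.   ]]
```

View pics/knob.png

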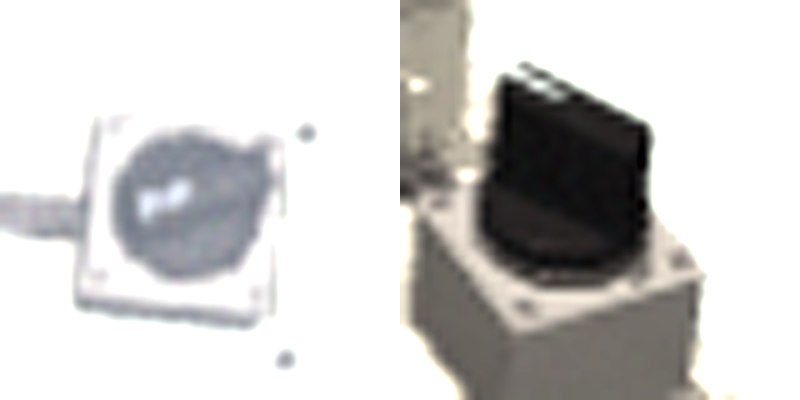

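Knob crop: left (top view), the bar runs from about (140,205) to (270,155). Right (side view), the bar's top edge runs from about (512,73) to (646,123). Both are at 10x. The two views differ by 2-5 mm in y, close to the stated calibration, so I average them: A is about (511.4,282.3) with jaw angle 19°, B about (487,-249) with jaw angle 13.5°, magazine yaw -7.1°. Now moving over A.

```bash
cat >> h.py <<'E'
from scipy.spatial.transform import Rotation as R_
def go(x,y,z,psi):
    o=bot.get_obs();M=R_.from_euler("xyz",o["tcp_rot"]).as_matrix();p=np.degrees(np.arctan2(M[1,1],M[0,1]))
    d=np.array([x,y,z])-o["tool_pos"];a=np.radians(psi)
    print("t%.2f"%o["time"],"pos",o["tool_pos"].round(1),"psi %.1f"%p,"tilt",M[:2,0].round(3),"F",o["contact_force"].round(1),"Mz",o["moment"].round(3),"w %.1f"%o["grip_width"])
    print(" turn about x: %.2f  then (tool axes at psi target) cm:"%(p-psi),(np.array([-d[2],d[0]*np.cos(a)+d[1]*np.sin(a),d[0]*np.sin(a)-d[1]*np.cos(a)])/10).round(2))
E
python3 -m crank '[{"linear":[0,0,0],"delta_rot":[7.4,0,0],"fingers":1},{"linear":[0,0,0],"delta_rot":[7.4,0,0],"fingers":1},{"linear":[0,0,0],"delta_rot":[7.4,0,0],"fingers":1},{"linear":[0,0,0],"delta_rot":[7.4,0,0],"fingers":1},{"linear":[0,0,0],"delta_rot":[7.4,0,0],"fingers":1}]'
python3 -m crank '[{"linear":[0,0,0],"delta_rot":[7.4,0,0],"fingers":1},{"linear":[0,0,0],"delta_rot":[7.4,0,0],"fingers":1},{"linear":[1.3,2.5,3.1],"delta_rot":[0,0,0],"fingers":1},{"linear":[1.3,2.5,3.1],"delta_rot":[0,0,0],"fingers":1},{"linear":[1.3,2.5,3.1],"delta_rot":[0,0,0],"fingers":1}]'
python3 -m crank '[{"linear":[1.3,2.5,3.1],"delta_rot":[0,0,0],"fingers":1},{"linear":[1.3,2.5,3.1],"delta_rot":[0,0,0],"fingers":1},{"linear":[1.3,2.5,3.1],"delta_rot":[0,0,0],"fingers":1},{"linear":[1.3,2.5,3.1],"delta_rot":[0,0,0],"fingers":1},{"linear":[1.3,2.5,3.1],"delta_rot":[0,0,0],"fingers":1}]'
python3 -m crank '[{"linear":[1.3,2.5,3.1],"delta_rot":[0,0,0],"fingers":1},{"linear":[1.3,2.5,3.1],"delta_rot":[0,0,0],"fingers":1},{"linear":[0,0,0],"delta_rot":[0,0,0],"fingers":1},{"linear":[0,0,0],"delta_rot":[0,0,0],"fingers":1},{"linear":[0,0,0],"delta_rot":[0,0,0],"fingers":1}]'
python3 - <<'E'
from h import *
go(511.4,282.3,28,19)
t=capture("top");s=capture("side")
def U(p,x,y,k): return (np.array(p,float)+.5)/k-.5+[x,y]
E0=onz(s,U([(112,73),(246,123)],345,208,10),94);print("bar side",E0.round(1),np.degrees(np.arctan2(*(E0[1]-E0[0])[1::-1])))
E1=onz(t,U([(138,207),(272,155)],355,168,10),94);print("bar top",E1.round(1),np.degrees(np.arctan2(*(E1[1]-E1[0])[1::-1])))
p=bot.get_obs()["tool_pos"]
u=proj(t,[p-[0,0,25]])[0];v=proj(s,[p-[0,0,25]])[0];print(u,v)
a=crop(t["image"],int(u[0])-40,int(u[1])-40,80,80,5);b=crop(s["image"],int(v[0])-40,int(v[1])-40,80,80,5)
cv2.imwrite("pics/overA.png",np.hstack([a,b]))
E
```

```text
time: 0.9
tool_pos: [174.0, 495.3, 251.7]
tcp_rot: [2.976, 1.571, 1.987]
contact_force: [-0.1, -0.0, 0.2]
grip_width: 92.1
time: 1.4
tool_pos: [275.8, 430.9, 212.4]
tcp_rot: [2.1, 1.57, 0.86]
contact_force: [-0.0, 1.7, 0.1]
grip_width: 91.9
time: 1.9
tool_pos: [444.7, 324.2, 147.3]
tcp_rot: [2.065, 1.57, 0.824]
contact_force: [-0.2, 1.4, 0.7]
grip_width: 91.8
time: 2.4
tool_pos: [510.0, 283.3, 122.0]
tcp_rot: [-2.739, 1.57, 2.303]
contact_force: [0.4, 0.0, -0.3]
grip_width: 91.7
t2.40 pos [510.  283.3 122. ] psi 18.9 tilt [-0.  0.] F [ 0.4  0.  -0.3] Mz [-0.076  0.017  0.045] w 91.7
 turn about x: -0.12  then (tool axes at psi target) cm: [9.4  0.1  0.14]
bar side [[530.6  -7.7  94. ]
 [547.2 -39.8  94. ]] -62.70500669732483
bar top [[530.4  -5.2  94. ]
 [544.  -43.1  94. ]] -70.15542733198838
[264.31643351 198.07503564] [291.37941988 162.50340873]
```

View pics/overA.png

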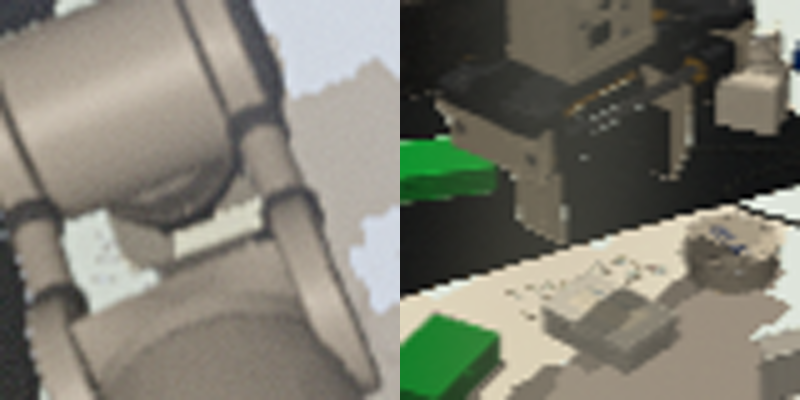

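The side crop shows the open fingers straddling A, tips near (560,240) and (672,170). The top camera is blocked by the arm. The alignment agrees with the prediction to about 1 px, so I descend and grip.

```bash

python3 -m crank '[{"linear":[2.4,0.1,0.15],"delta_rot":[0,0,0],"fingers":0.82},{"linear":[2.4,0,0],"delta_rot":[0,0,0],"fingers":0.82},{"linear":[2.2,0,0],"delta_rot":[0,0,0],"fingers":0.82},{"linear":[1.5,0,0],"delta_rot":[0,0,0],"fingers":0.82},{"linear":[0.9,0,0],"delta_rot":[0,0,0],"fingers":0.82}]'
python3 -m crank '[{"linear":[0,0,0],"delta_rot":[0,0,0],"fingers":0.82},{"linear":[0,0,0],"delta_rot":[0,0,0],"fingers":0.4},{"linear":[0,0,0],"delta_rot":[0,0,0],"fingers":0.4},{"linear":[0,0,0],"delta_rot":[0,0,0],"fingers":0.4},{"linear":[0,0,0],"delta_rot":[0,0,0],"fingers":0.4}]'
python3 -m crank '[{"linear":[0,0,0],"delta_rot":[0,0,0],"fingers":0.4},{"linear":[-1,0,0],"delta_rot":[0,0,0],"fingers":0.4},{"linear":[-3,0,0],"delta_rot":[0,0,0],"fingers":0.4},{"linear":[-3,0,0],"delta_rot":[0,0,0],"fingers":0.4},{"linear":[-3,0,0],"delta_rot":[0,0,0],"fingers":0.4}]'
python3 - <<'E'
from h import *
go(551.3,102.5,130,-7.1)
E
```

```text
time: 3.0
tool_pos: [511.0, 282.3, 27.0]
tcp_rot: [-1.602, 1.57, -2.843]
contact_force: [-0.3, 0.2, 0.7]
grip_width: 75.0
time: 3.5
tool_pos: [512.5, 281.7, 28.4]
tcp_rot: [1.671, 1.57, 0.429]
contact_force: [-0.6, 0.3, 2.5]
grip_width: 49.4
time: 4.0
tool_pos: [511.9, 281.5, 129.2]
tcp_rot: [-1.64, 1.57, -2.882]
contact_force: [0.3, -0.4, -0.6]
grip_width: 49.2
t4.00 pos [511.9 281.5 129.2] psi 18.8 tilt [-0. -0.] F [ 0.3 -0.4 -0.6] Mz [-0.069 -0.009  0.027] w 49.2
 turn about x: 25.94  then (tool axes at psi target) cm: [-0.08  6.12 17.28]
```

```bash

python3 -m crank '[{"linear":[0,0,0],"delta_rot":[6.5,0,0],"fingers":0.4},{"linear":[0,0,0],"delta_rot":[6.5,0,0],"fingers":0.4},{"linear":[0,0,0],"delta_rot":[6.5,0,0],"fingers":0.4},{"linear":[0,0,0],"delta_rot":[6.5,0,0],"fingers":0.4},{"linear":[0,1.0,2.3],"delta_rot":[0,0,0],"fingers":0.4}]'
python3 -m crank '[{"linear":[0,1.3,3.75],"delta_rot":[0,0,0],"fingers":0.4},{"linear":[0,1.3,3.75],"delta_rot":[0,0,0],"fingers":0.4},{"linear":[0,1.3,3.75],"delta_rot":[0,0,0],"fingers":0.4},{"linear":[0,1.2,3.75],"delta_rot":[0,0,0],"fingers":0.4},{"linear":[0,0,0],"delta_rot":[0,0,0],"fingers":0.4}]'
python3 -m crank '[{"linear":[0,0,0],"delta_rot":[0,0,0],"fingers":0.4},{"linear":[0,0,0],"delta_rot":[0,0,0],"fingers":0.4},{"linear":[1,0,0],"delta_rot":[0,0,0],"fingers":0.4},{"linear":[1,0,0],"delta_rot":[0,0,0],"fingers":0.4},{"linear":[0,0,0],"delta_rot":[0,0,0],"fingers":0.4}]'
python3 - <<'E'
from h import *
go(551.3,102.5,110,-7.1)
t=capture("top");s=capture("side")
a=crop(t["image"],300,155,100,60,4);b=crop(s["image"],295,150,80,70,10)
b=crop(s["image"],305,160,75,60,10);cv2.imwrite("pics/overM.png",b)
cv2.imwrite("pics/overMt.png",a)
E
```

```text
time: 4.5
tool_pos: [518.5, 259.3, 128.2]
tcp_rot: [3.088, 1.57, 1.392]
contact_force: [1.1, 0.0, -1.4]
grip_width: 49.3
time: 5.0
tool_pos: [552.1, 98.1, 128.3]
tcp_rot: [0.742, 1.569, -0.959]
contact_force: [-0.4, 0.3, -0.7]
grip_width: 49.5
time: 5.5
tool_pos: [549.7, 103.1, 105.6]
tcp_rot: [-1.421, 1.567, -3.116]
contact_force: [0.5, 0.7, -0.8]
grip_width: 49.2
t5.50 pos [549.7 103.1 105.6] psi -7.1 tilt [-0.004 -0.   ] F [ 0.5  0.7 -0.8] Mz [-0.128  0.102 -0.021] w 49.2
 turn about x: 0.01  then (tool axes at psi target) cm: [-0.44  0.17  0.04]
```

View pics/overM.png

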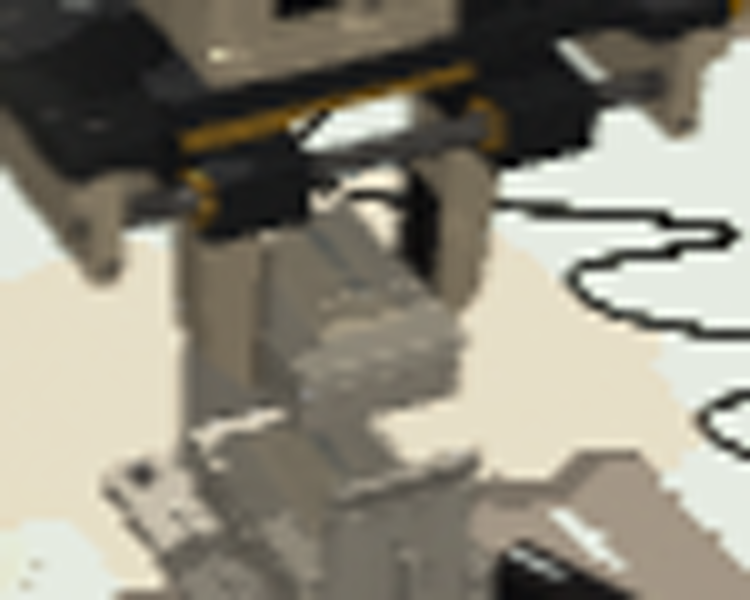

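```bash
python3 - <<'E'
from h import *
s=capture("side")
def U(p,x,y,k): return (np.array(p,float)+.5)/k-.5+[x,y]
a=np.radians(-7.1);X=np.array([np.cos(a),np.sin(a)]);Y=np.array([-X[1],X[0]]);seat=np.array([551.8,106.5])
def mag(P): d=P[:,:2]-seat; return np.c_[d@X,d@Y].round(1).tolist()
print("held bottom end",mag(onz(s,U([(302,405),(457,385)],305,160,10),78)))
print("held top end",mag(onz(s,U([(322,345),(462,310)],305,160,10),100)))
print("guide top",mag(onz(s,U([(337,497),(476,460)],305,160,10),70)))
print("guide0",mag(onz(s,U([(197,212),(288,187)],305,175,6),70)))
print("fence0",mag(onz(s,U([(108,88),(193,68)],305,175,6),70)))
print("plate",mag(onz(s,U([(62,200),(293,515),(465,458)],305,175,6),8)))
t=capture("top");print("plate top",mag(onz(t,U([(90,92),(708,150),(690,376),(68,315)],300,160,8),8)))
print("box0 top",mag(onz(t,U([(125,135),(330,150),(318,280),(122,262)],300,160,8),30)))
print("tcp",mag(bot.get_obs()["tool_pos"][None]))
E
```

```text
held bottom end [[-16.9, -22.8], [25.4, -31.7]]
held top end [[-14.2, -27.0], [27.2, -28.1]]
guide top [[-21.5, -52.7], [19.6, -53.7]]
guide0 [[-24.8, -54.3], [20.2, -54.9]]
fence0 [[-20.3, 44.7], [23.7, 43.2]]
plate [[-41.9, 47.4], [-41.7, -179.1], [40.8, -179.9]]
plate top [[42.0, 54.5], [42.5, -175.0], [-42.0, -175.1], [-41.8, 54.1]]
box0 top [[23.1, 39.2], [24.8, -35.6], [-23.2, -35.7], [-23.6, 35.6]]
tcp [[-0.1, -3.9]]
```

```bash
python3 - <<'E'
from h import *
s=capture("side");p=bot.get_obs()["tool_pos"];print(p)
a=np.radians(-7.1);X=np.array([np.cos(a),np.sin(a),0]);Y=np.array([-X[1],X[0],0])
b=crop(s["image"],305,160,75,60,10)
for off,col in((0,(0,0,255)),(10,(0,255,0))):
    C=[p+X*x+Y*(y+off)+[0,0,z-28] for z in(0,22) for x,y in((-25,-37),(25,-37),(25,37),(-25,37))]
    q=((proj(s,C)-[305,160]+.5)*10).round().astype(int)
    for i in range(4):
        for u,v in((i,(i+1)%4),(i+4,(i+1)%4+4),(i,i+4)): cv2.line(b,tuple(map(int,q[u])),tuple(map(int,q[v])),col,1)
cv2.imwrite("pics/overM2.png",b)
E
```

```text
[551.30000467 102.53171636 107.89569767]
```

View pics/overM2.png

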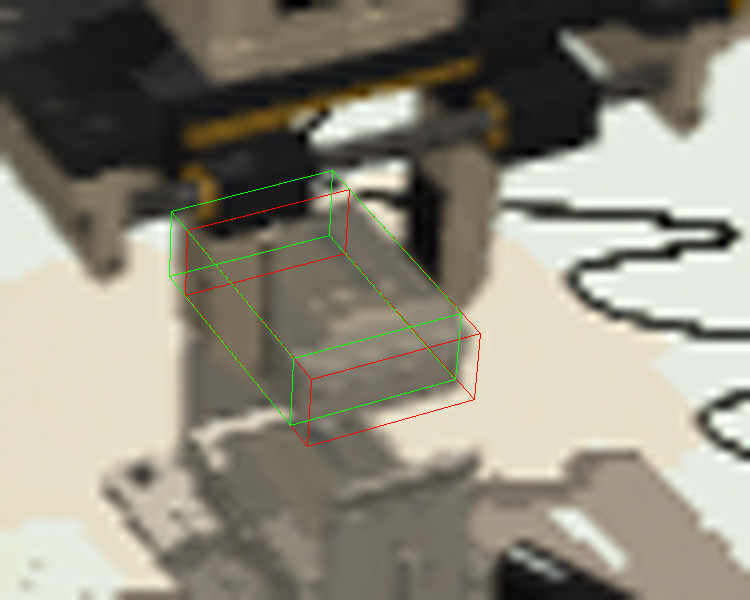

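```bash
python3 - <<'E'
from h import *
s=capture("side");p=bot.get_obs()["tool_pos"]
a=np.radians(-7.1);X=np.array([np.cos(a),np.sin(a),0]);Y=np.array([-X[1],X[0],0])
for x in(-25,-35,25,35): print(x,[((proj(s,[p+X*x+Y*y-[0,0,25]])[0]-[305,160]+.5)*10).round().tolist() for y in(-9.5,9.5)])
im=cv2.imread("pics/overM.png")
b=cv2.convertScaleAbs(im,alpha=1.5,beta=0)[150:480,150:520]
cv2.imwrite("pics/z.png",cv2.resize(b,None,fx=1.6,fy=1.6))
E
```

```text
-25 [[261.0, 379.0], [229.0, 340.0]]
-35 [[227.0, 388.0], [196.0, 349.0]]
25 [[425.0, 334.0], [392.0, 297.0]]
35 [[458.0, 326.0], [424.0, 289.0]]
```

View pics/z.png

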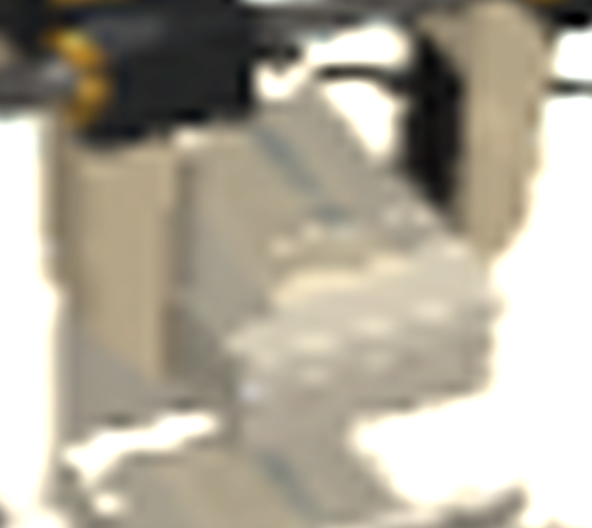

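The finger tips project to within 1 px of prediction, but the held box's near end looks roughly 5-10 mm short of it, so the box may sit off-centre or tilted. That would matter in the 80 mm gap. I'll lift and turn the box broadside to the side camera, so its overhang either side of the finger can be read directly.

```bash

python3 -m crank '[{"linear":[-2.5,0,0],"delta_rot":[0,0,0],"fingers":0.4},{"linear":[-2.5,0,0],"delta_rot":[-8.2,0,0],"fingers":0.4},{"linear":[0,0,0],"delta_rot":[-8.2,0,0],"fingers":0.4},{"linear":[0,0,0],"delta_rot":[-8.2,0,0],"fingers":0.4},{"linear":[0,0,0],"delta_rot":[-8.2,0,0],"fingers":0.4}]'
python3 -m crank '[{"linear":[0,0,0],"delta_rot":[-8.2,0,0],"fingers":0.4},{"linear":[0,0,0],"delta_rot":[-8.2,0,0],"fingers":0.4},{"linear":[0,0,0],"delta_rot":[-8.2,0,0],"fingers":0.4},{"linear":[0,0,0],"delta_rot":[-8.2,0,0],"fingers":0.4},{"linear":[0,0,0],"delta_rot":[0,0,0],"fingers":0.4}]'
python3 - <<'E'
from h import *
go(551.3,102.5,110,-7.1)
s=capture("side");p=bot.get_obs()["tool_pos"];a=np.radians(58.5);X=np.array([np.cos(a),np.sin(a),0]);Y=np.array([-X[1],X[0],0])
u0=proj(s,[p])[0].round().astype(int);x0,y0=u0-[30,20];print(x0,y0)
for n,v in dict(nearfing=[p-X*25+Y*y-[0,0,25] for y in(-9.5,9.5)],facetop=[p-X*25+Y*y-[0,0,6] for y in(-37,37)],facebot=[p-X*25+Y*y-[0,0,28] for y in(-37,37)]).items(): print(n,((proj(s,v)-[x0,y0]+.5)*12).round().tolist())
cv2.imwrite("pics/broad.png",cv2.convertScaleAbs(crop(s["image"],x0,y0,60,48,12),alpha=1.3))
E
```

```text
time: 6.3
tool_pos: [551.3, 102.4, 158.4]
tcp_rot: [1.259, 1.57, 0.141]
contact_force: [-0.5, -0.5, -0.7]
grip_width: 49.1
time: 6.8
tool_pos: [551.2, 102.3, 158.0]
tcp_rot: [0.685, 1.57, 0.135]
contact_force: [-0.3, 0.8, -0.6]
grip_width: 49.3
t6.80 pos [551.2 102.3 158. ] psi 58.5 tilt [0.001 0.   ] F [-0.3  0.8 -0.6] Mz [-0.01   0.017 -0.008] w 49.3
 turn about x: 65.61  then (tool axes at psi target) cm: [ 4.8   0.01 -0.02]
309 150
nearfing [[406.0, 407.0], [318.0, 407.0]]
facetop [[541.0, 335.0], [192.0, 332.0]]
facebot [[533.0, 420.0], [190.0, 417.0]]
```

View pics/broad.png

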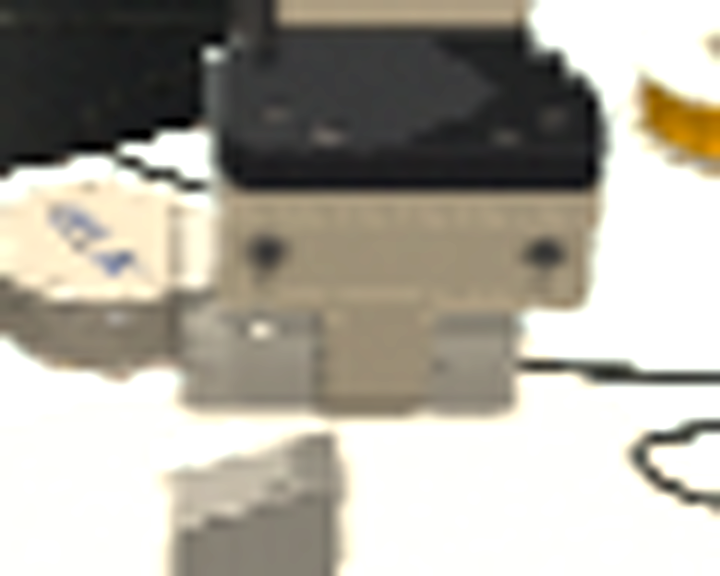

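Broadside view: the box is level and spans crop x 180-520, with the finger at 315-425. Its centre is therefore about 3 mm toward +Y (the fence) of the TCP. I'll shift 3.3 mm toward the guide and lower in steps, watching force.

```bash

python3 -m crank '[{"linear":[0,0,0],"delta_rot":[8.2,0,0],"fingers":0.4},{"linear":[0,0,0],"delta_rot":[8.2,0,0],"fingers":0.4},{"linear":[0,0,0],"delta_rot":[8.2,0,0],"fingers":0.4},{"linear":[0,0,0],"delta_rot":[8.2,0,0],"fingers":0.4},{"linear":[0,0,0],"delta_rot":[8.2,0,0],"fingers":0.4}]'
python3 -m crank '[{"linear":[0,0,0],"delta_rot":[8.2,0,0],"fingers":0.4},{"linear":[0,0,0],"delta_rot":[8.2,0,0],"fingers":0.4},{"linear":[0,0,0],"delta_rot":[8.2,0,0],"fingers":0.4},{"linear":[2.5,0,0.35],"delta_rot":[0,0,0],"fingers":0.4},{"linear":[2,0,0],"delta_rot":[0,0,0],"fingers":0.4}]'
python3 -m crank '[{"linear":[1,0,0],"delta_rot":[0,0,0],"fingers":0.4},{"linear":[0.8,0,0],"delta_rot":[0,0,0],"fingers":0.4},{"linear":[0.7,0,0],"delta_rot":[0,0,0],"fingers":0.4},{"linear":[0.6,0,0],"delta_rot":[0,0,0],"fingers":0.4},{"linear":[0.4,0,0],"delta_rot":[0,0,0],"fingers":0.4}]'
python3 -m crank '[{"linear":[0,0,0],"delta_rot":[0,0,0],"fingers":0.4},{"linear":[0,0,0],"delta_rot":[0,0,0],"fingers":0.4},{"linear":[0.3,0,0],"delta_rot":[0,0,0],"fingers":0.4},{"linear":[0.3,0,0],"delta_rot":[0,0,0],"fingers":0.4},{"linear":[0,0,0],"delta_rot":[0,0,0],"fingers":0.4}]'
python3 - <<'E'
from h import *
go(550.9,99.2,58.5,-7.1)
E
```

```text
time: 7.35
tool_pos: [551.2, 102.4, 157.9]
tcp_rot: [1.639, 1.57, 0.362]
contact_force: [-0.6, 0.4, -1.2]
grip_width: 49.3
time: 7.85
tool_pos: [550.9, 98.7, 112.5]
tcp_rot: [1.744, 1.569, 0.043]
contact_force: [0.1, -0.0, -0.6]
grip_width: 49.2
time: 8.35
tool_pos: [550.9, 98.9, 77.6]
tcp_rot: [1.866, 1.57, 0.17]
contact_force: [0.0, -0.2, -1.2]
grip_width: 49.2
time: 8.85
tool_pos: [550.4, 98.9, 71.3]
tcp_rot: [-1.507, 1.57, 3.08]
contact_force: [0.1, 0.4, -1.0]
grip_width: 49.1
t8.85 pos [550.4  98.9  71.3] psi -7.2 tilt [-0.001  0.   ] F [ 0.1  0.4 -1. ] Mz [-0.061  0.035 -0.017] w 49.1
 turn about x: -0.05  then (tool axes at psi target) cm: [ 1.28  0.05 -0.04]
```

```bash

python3 -m crank '[{"linear":[0.3,0,0],"delta_rot":[0,0,0],"fingers":0.4},{"linear":[0.3,0,0],"delta_rot":[0,0,0],"fingers":0.4},{"linear":[0.3,0,0],"delta_rot":[0,0,0],"fingers":0.4},{"linear":[0.1,0,0],"delta_rot":[0,0,0],"fingers":0.4},{"linear":[0.1,0,0],"delta_rot":[0,0,0],"fingers":0.4}]'
python3 -m crank '[{"linear":[0.1,0,0],"delta_rot":[0,0,0],"fingers":0.4},{"linear":[0.05,0,0],"delta_rot":[0,0,0],"fingers":0.4},{"linear":[0.05,0,0],"delta_rot":[0,0,0],"fingers":0.4},{"linear":[0,0,0],"delta_rot":[0,0,0],"fingers":0.4},{"linear":[0,0,0],"delta_rot":[0,0,0],"fingers":0.4}]'
python3 - <<'E'
from h import *
go(550.9,99.2,58.5,-7.1)
E
```

```text
time: 9.35
tool_pos: [550.7, 98.9, 60.6]
tcp_rot: [-1.882, 1.571, 2.705]
contact_force: [0.3, -0.2, -1.0]
grip_width: 49.2
time: 9.85
tool_pos: [550.7, 98.9, 58.7]
tcp_rot: [2.375, 1.571, 0.679]
contact_force: [-0.4, 0.3, -0.0]
grip_width: 49.2
t9.85 pos [550.7  98.9  58.7] psi -7.2 tilt [0. 0.] F [-0.4  0.3 -0. ] Mz [-0.071  0.117 -0.003] w 49.2
 turn about x: -0.05  then (tool axes at psi target) cm: [ 0.02  0.01 -0.03]
```

```bash

python3 -m crank '[{"linear":[0.05,0,0],"delta_rot":[0,0,0],"fingers":0.4},{"linear":[0,0,0],"delta_rot":[0,0,0],"fingers":0.4},{"linear":[0,0,0],"delta_rot":[0,0,0],"fingers":0.85},{"linear":[0,0,0],"delta_rot":[0,0,0],"fingers":0.85},{"linear":[0,0,0],"delta_rot":[0,0,0],"fingers":0.85}]'
python3 -m crank '[{"linear":[0,0,0],"delta_rot":[0,0,0],"fingers":0.85},{"linear":[-2,0,0],"delta_rot":[0,0,0],"fingers":0.85},{"linear":[-4,0,0],"delta_rot":[0,0,0],"fingers":0.85},{"linear":[-4,0,0],"delta_rot":[0,0,0],"fingers":0.85},{"linear":[0,0,4.5],"delta_rot":[-5,0,0],"fingers":0.85}]'
python3 - <<'E'
from h import *
go(487.3,-249,130,13.5)
E
```

```text
time: 10.35
tool_pos: [550.8, 98.9, 58.3]
tcp_rot: [1.96, 1.571, 0.264]
contact_force: [-0.8, -0.1, -0.8]
grip_width: 68.9
time: 10.85
tool_pos: [548.6, 57.3, 163.9]
tcp_rot: [1.701, 1.559, 0.099]
contact_force: [1.2, -0.6, 0.1]
grip_width: 78.3
t10.85 pos [548.6  57.3 163.9] psi -1.8 tilt [0.012 0.001] F [ 1.2 -0.6  0.1] Mz [-0.11  -0.005  0.052] w 78.3
 turn about x: -15.31  then (tool axes at psi target) cm: [  3.39 -13.11  28.36]
```

```bash

python3 -m crank '[{"linear":[0,0,0],"delta_rot":[-7.8,0,0],"fingers":0.85},{"linear":[0,0,0],"delta_rot":[-7.8,0,0],"fingers":0.85},{"linear":[0.4,-1.8,4],"delta_rot":[0,0,0],"fingers":0.85},{"linear":[0.4,-1.8,4],"delta_rot":[0,0,0],"fingers":0.85},{"linear":[0.4,-1.8,4],"delta_rot":[0,0,0],"fingers":0.85}]'
python3 -m crank '[{"linear":[0.4,-1.8,4],"delta_rot":[0,0,0],"fingers":0.85},{"linear":[0.4,-1.8,4],"delta_rot":[0,0,0],"fingers":0.85},{"linear":[0.4,-1.8,4],"delta_rot":[0,0,0],"fingers":0.85},{"linear":[0.4,-1.8,4],"delta_rot":[0,0,0],"fingers":0.85},{"linear":[0,0,0],"delta_rot":[0,0,0],"fingers":0.85}]'
python3 - <<'E'
from h import *
go(487.3,-249,28,13.5)
t=capture("top");s=capture("side")
a=cv2.convertScaleAbs(crop(t["image"],303,165,50,36,8),alpha=1.15);b=crop(s["image"],312,176,50,60,8)
c=np.zeros((480,800,3),np.uint8);c[:288,:400]=a;c[:480,400:]=b;cv2.imwrite("pics/placed1.png",c)
E
```

```text
time: 11.35
tool_pos: [520.1, -76.1, 146.2]
tcp_rot: [1.189, 1.57, -0.146]
contact_force: [1.0, -0.1, 0.4]
grip_width: 78.3
time: 11.85
tool_pos: [486.5, -252.2, 129.8]
tcp_rot: [-0.132, 1.569, -1.473]
contact_force: [0.5, 1.3, 0.2]
grip_width: 77.8
t11.85 pos [ 486.5 -252.2  129.8] psi 13.1 tilt [ 0.    -0.002] F [0.5 1.3 0.2] Mz [-0.115  0.079 -0.009] w 77.8
 turn about x: -0.35  then (tool axes at psi target) cm: [10.18  0.15 -0.29]
```

View pics/placed1.png

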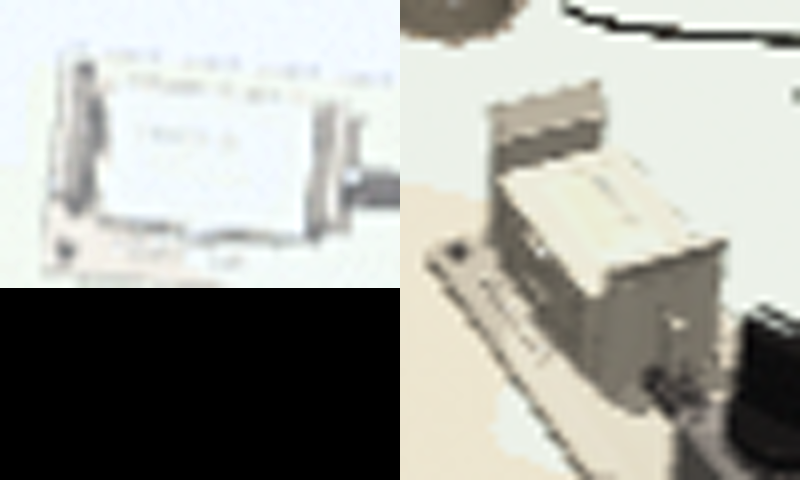

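Montage: box1 sits on box0 between fence and guide. Its side faces look flush with box0, with box1's lower top-view edge from (100,215) to (310,238). Grasp A showed the side camera reads y about 4 mm low, so B's y becomes about -247.2. Grasping B.

```bash

python3 -m crank '[{"linear":[2.6,0.2,-0.45],"delta_rot":[-0.3,0,0],"fingers":0.82},{"linear":[2.5,0,0],"delta_rot":[0,0,0],"fingers":0.82},{"linear":[2.4,0,0],"delta_rot":[0,0,0],"fingers":0.82},{"linear":[1.6,0,0],"delta_rot":[0,0,0],"fingers":0.82},{"linear":[1,0,0],"delta_rot":[0,0,0],"fingers":0.82}]'
python3 -m crank '[{"linear":[0,0,0],"delta_rot":[0,0,0],"fingers":0.82},{"linear":[0,0,0],"delta_rot":[0,0,0],"fingers":0.4},{"linear":[0,0,0],"delta_rot":[0,0,0],"fingers":0.4},{"linear":[0,0,0],"delta_rot":[0,0,0],"fingers":0.4},{"linear":[0,0,0],"delta_rot":[0,0,0],"fingers":0.4}]'
python3 -c "
from h import *
go(487.3,-247.2,28,13.5)"
python3 -m crank '[{"linear":[0,0,0],"delta_rot":[0,0,0],"fingers":0.4},{"linear":[-1,0,0],"delta_rot":[0,0,0],"fingers":0.4},{"linear":[-3.5,0,0],"delta_rot":[0,0,0],"fingers":0.4},{"linear":[-4.5,0,0],"delta_rot":[0,0,0],"fingers":0.4},{"linear":[-4,0,0],"delta_rot":[0,0,0],"fingers":0.4}]'
python3 -m crank '[{"linear":[0,0,0],"delta_rot":[-7.5,0,0],"fingers":0.4},{"linear":[0,0,0],"delta_rot":[-7.5,0,0],"fingers":0.4},{"linear":[0,0,0],"delta_rot":[-7.5,0,0],"fingers":0.4},{"linear":[0,0,0],"delta_rot":[-7.5,0,0],"fingers":0.4},{"linear":[0,0,0],"delta_rot":[-7.5,0,0],"fingers":0.4}]'
python3 -m crank '[{"linear":[0,0,0],"delta_rot":[-7.5,0,0],"fingers":0.4},{"linear":[0,0,0],"delta_rot":[0,0,0],"fingers":0.4},{"linear":[0,0,0],"delta_rot":[0,0,0],"fingers":0.4},{"linear":[0,0,0],"delta_rot":[0,0,0],"fingers":0.4},{"linear":[0,0,0],"delta_rot":[0,0,0],"fingers":0.4}]'
python3 - <<'E'
from h import *
go(550.9,99.2,158,-7.1)
s=capture("side");p=bot.get_obs()["tool_pos"];M=R_.from_euler("xyz",bot.get_obs()["tcp_rot"]).as_matrix();X=M[:,1];Y=np.array([-X[1],X[0],0])
x0,y0=proj(s,[p])[0].round().astype(int)-[30,20];print(x0,y0)
for n,v in dict(nearfing=[p-X*25+Y*y-[0,0,25] for y in(-9.5,9.5)],facebot=[p-X*25+Y*y-[0,0,28] for y in(-37,37)],facemid=[p-X*25+Y*y-[0,0,15] for y in(-37,37)]).items(): print(n,((proj(s,v)-[x0,y0]+.5)*12).round().tolist())
im=cv2.convertScaleAbs(crop(s["image"],x0,y0,60,48,12),alpha=1.3);cv2.imwrite("pics/broad2.png",im)
g=cv2.cvtColor(im,cv2.COLOR_BGR2GRAY)
for r in(345,360,375,390,405): print(r,g[r,80:680:12].tolist())
E
```

```text
time: 12.45
tool_pos: [488.5, -240.5, 28.1]
tcp_rot: [-2.573, 1.569, 2.381]
contact_force: [-0.4, 0.0, 0.3]
grip_width: 75.2
time: 12.95
tool_pos: [488.7, -242.7, 29.9]
tcp_rot: [0.67, 1.57, -0.661]
contact_force: [-0.7, 1.0, 4.4]
grip_width: 49.2
t12.95 pos [ 488.7 -242.7   29.9] psi 13.7 tilt [ 0.001 -0.001] F [-0.7  1.   4.4] Mz [-0.023  0.25  -0.007] w 49.2
 turn about x: 0.24  then (tool axes at psi target) cm: [ 0.19 -0.24  0.4 ]
time: 13.45
tool_pos: [488.4, -242.4, 161.3]
tcp_rot: [1.908, 1.571, 0.577]
contact_force: [0.1, -0.4, -1.0]
grip_width: 49.2
time: 13.95
tool_pos: [488.4, -242.4, 159.6]
tcp_rot: [1.382, 1.571, 0.711]
contact_force: [0.1, 0.1, -0.8]
grip_width: 49.1
time: 14.45
tool_pos: [488.5, -242.5, 159.2]
tcp_rot: [1.845, 1.571, 1.298]
contact_force: [-0.1, 0.7, -1.8]
grip_width: 49.3
t14.45 pos [ 488.5 -242.5  159.2] psi 58.7 tilt [0. 0.] F [-0.1  0.7 -1.8] Mz [0.069 0.019 0.007] w 49.3
 turn about x: 65.76  then (tool axes at psi target) cm: [  0.12   1.97 -34.68]
385 243
nearfing [[429.0, 477.0], [309.0, 476.0]]
facebot [[599.0, 490.0], [132.0, 489.0]]
facemid
[... 495 characters left out ...]
 255, 255, 255, 255, 255, 239, 133, 113, 193, 254, 254, 254, 252, 167, 138, 144, 144, 140, 126, 121, 111, 82, 43, 30, 34, 34, 34, 32, 34, 31, 32, 31, 33, 34, 34, 35, 33, 32, 33, 33, 31, 32, 35, 33, 33, 32, 33, 32, 34]
390 [255, 255, 255, 255, 255, 255, 255, 162, 95, 148, 252, 254, 254, 254, 252, 173, 141, 144, 139, 126, 118, 124, 186, 121, 58, 42, 44, 45, 45, 44, 44, 45, 45, 47, 47, 47, 44, 47, 47, 43, 40, 42, 43, 41, 42, 43, 41, 43, 42, 43]
405 [255, 255, 255, 255, 255, 255, 255, 177, 105, 123, 167, 218, 237, 228, 171, 161, 168, 162, 148, 127, 124, 138, 161, 163, 166, 148, 146, 147, 144, 144, 144, 147, 144, 148, 153, 144, 144, 144, 144, 123, 121, 124, 121, 119, 122, 124, 121, 122, 124, 121]
```

```bash
python3 - <<'E'
import cv2
g=cv2.cvtColor(cv2.imread("pics/broad2.png"),cv2.COLOR_BGR2GRAY)
for r in(430,445,460,475,490): print(r,[(x,int(g[r,x])) for x in range(80,700,12)])
E
```

```text
430 [(80, 255), (92, 255), (104, 255), (116, 255), (128, 255), (140, 255), (152, 255), (164, 223), (176, 123), (188, 116), (200, 141), (212, 152), (224, 153), (236, 153), (248, 152), (260, 153), (272, 152), (284, 147), (296, 131), (308, 135), (320, 156), (332, 161), (344, 163), (356, 152), (368, 143), (380, 141), (392, 141), (404, 150), (416, 163), (428, 160), (440, 165), (452, 165), (464, 166), (476, 165), (488, 165), (500, 164), (512, 160), (524, 164), (536, 163), (548, 158), (560, 164), (572, 165), (584, 164), (596, 157), (608, 166), (620, 163), (632, 158), (644, 164), (656, 164), (668, 165), (680, 164), (692, 164)]
445 [(80, 255), (92, 255), (104, 255), (116, 255), (128, 255), (140, 255), (152, 255), (164, 253), (176, 153), (188, 130), (200, 140), (212, 144), (224, 148), (236, 148), (248, 148), (260, 148), (272, 148), (284, 144), (296, 131), (308, 154), (320, 157), (332, 153), (344, 132), (356, 86), (368, 68), (380, 67), (392, 69), (404, 103), (416, 151), (428, 157), (440, 156), (452, 156), (464, 156), (476, 156), (488, 155), (500, 155), (512, 157), (524, 156), (536, 155), (548, 
[... 1328 characters left out ...]
, (632, 155), (644, 157), (656, 156), (668, 157), (680, 156), (692, 154)]
490 [(80, 255), (92, 255), (104, 255), (116, 255), (128, 255), (140, 255), (152, 255), (164, 255), (176, 255), (188, 255), (200, 253), (212, 237), (224, 234), (236, 234), (248, 234), (260, 234), (272, 231), (284, 206), (296, 169), (308, 150), (320, 159), (332, 166), (344, 162), (356, 160), (368, 138), (380, 153), (392, 155), (404, 161), (416, 165), (428, 161), (440, 167), (452, 167), (464, 160), (476, 166), (488, 162), (500, 165), (512, 156), (524, 166), (536, 166), (548, 161), (560, 166), (572, 161), (584, 164), (596, 156), (608, 167), (620, 167), (632, 161), (644, 166), (656, 160), (668, 164), (680, 154), (692, 158)]
```

View pics/broad2.png

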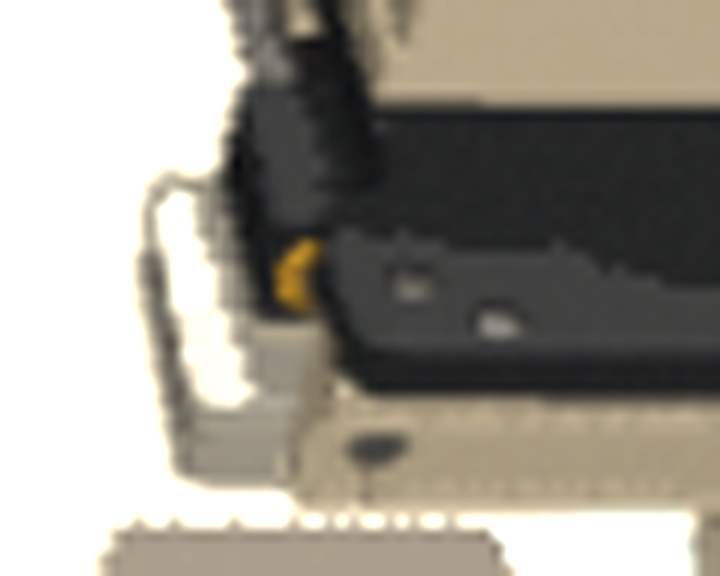

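At this spot the bracket hides the finger, so that view isn't usable. I'll carry B, still broadside, to the spot where A was measured and compare like with like.

```bash

python3 -m crank '[{"linear":[0,0.3,-4.3],"delta_rot":[0,0,0],"fingers":0.4},{"linear":[0,0.3,-4.3],"delta_rot":[0,0,0],"fingers":0.4},{"linear":[0,0.3,-4.3],"delta_rot":[0,0,0],"fingers":0.4},{"linear":[0,0.3,-4.3],"delta_rot":[0,0,0],"fingers":0.4},{"linear":[0,0.3,-4.3],"delta_rot":[0,0,0],"fingers":0.4}]'
python3 -m crank '[{"linear":[0,0.3,-4.3],"delta_rot":[0,0,0],"fingers":0.4},{"linear":[0,0.2,-4.3],"delta_rot":[0,0,0],"fingers":0.4},{"linear":[0,0,-4.3],"delta_rot":[0,0,0],"fingers":0.4},{"linear":[0,0,0],"delta_rot":[0,0,0],"fingers":0.4},{"linear":[0,0,0],"delta_rot":[0,0,0],"fingers":0.4}]'
python3 - <<'E'
from h import *
go(550.9,99.2,158,-7.1)
s=capture("side");p=bot.get_obs()["tool_pos"];M=R_.from_euler("xyz",bot.get_obs()["tcp_rot"]).as_matrix();X=M[:,1];Y=np.array([-X[1],X[0],0])
x0,y0=309,150
for n,v in dict(nearfing=[p-X*25+Y*y-[0,0,25] for y in(-9.5,9.5)],facebot=[p-X*25+Y*y-[0,0,28] for y in(-37,37)]).items(): print(n,((proj(s,v)-[x0,y0]+.5)*12).round().tolist())
im=cv2.convertScaleAbs(crop(s["image"],x0,y0,60,48,12),alpha=1.3);cv2.imwrite("pics/broad3.png",im)
g0=cv2.imread("pics/broad.png")
for r in(350,380,395,405): print(r,[int(v) for v in g0[r,140:600:10,0]],"\n   ",[int(v) for v in im[r,140:600:10,0]])
E
```

```text
time: 15.0
tool_pos: [311.1, -117.1, 159.2]
tcp_rot: [0.416, 1.57, -0.131]
contact_force: [-0.6, -0.2, -0.5]
grip_width: 49.2
time: 15.5
tool_pos: [205.1, -47.1, 159.7]
tcp_rot: [-0.024, 1.568, -0.57]
contact_force: [0.8, -0.4, -1.2]
grip_width: 49.4
t15.50 pos [205.1 -47.1 159.7] psi 58.7 tilt [ 0.003 -0.002] F [ 0.8 -0.4 -1.2] Mz [-0.052  0.009 -0.038] w 49.4
 turn about x: 65.81  then (tool axes at psi target) cm: [  0.17  32.51 -18.79]
nearfing [[-820.0, 1489.0], [-938.0, 1488.0]]
facebot [[-646.0, 1502.0], [-1108.0, 1500.0]]
350 [103, 98, 103, 90, 104, 130, 143, 144, 144, 136, 130, 127, 127, 130, 133, 133, 136, 123, 101, 110, 116, 117, 117, 116, 117, 117, 117, 118, 117, 121, 131, 135, 134, 134, 133, 134, 133, 131, 192, 248, 255, 255, 255, 255, 255, 255] 
    [109, 105, 109, 100, 117, 143, 190, 255, 255, 255, 255, 255, 255, 255, 255, 255, 255, 252, 221, 222, 152, 39, 43, 94, 98, 98, 95, 110, 143, 159, 156, 182, 255, 255, 255, 255, 255, 255, 255, 255, 255, 255, 255, 255, 255, 255]
380 [255, 255, 255, 255, 209, 146, 126, 126, 130, 129, 123, 122, 123, 123, 123, 122, 125, 113, 98, 10
[... 607 characters left out ...]
 [255, 255, 255, 255, 255, 255, 255, 255, 255, 255, 255, 255, 255, 255, 255, 255, 255, 255, 255, 255, 255, 255, 255, 255, 255, 255, 255, 255, 255, 255, 255, 255, 255, 255, 255, 255, 255, 255, 255, 255, 255, 255, 255, 255, 255, 255]
405 [251, 251, 251, 238, 198, 157, 142, 144, 144, 144, 142, 138, 136, 136, 136, 136, 139, 127, 105, 100, 100, 99, 99, 100, 100, 101, 100, 105, 121, 130, 130, 127, 127, 127, 126, 126, 134, 155, 220, 251, 255, 253, 253, 255, 253, 253] 
    [255, 255, 255, 255, 255, 255, 255, 255, 255, 255, 255, 255, 255, 255, 255, 255, 255, 255, 255, 255, 255, 255, 255, 255, 255, 255, 255, 255, 255, 255, 255, 255, 255, 255, 255, 255, 255, 255, 255, 255, 255, 255, 255, 255, 255, 255]
```

My mistake: the printed shift was in the axes for the target yaw, not the current one, so the arm swung back toward the base. Nothing was touched. Going to the comparison spot with shifts worked out for the present yaw of 58.7°.

```bash

python3 -m crank '[{"linear":[0,3.07,2.18],"delta_rot":[0,0,0],"fingers":0.4},{"linear":[0,3.07,2.18],"delta_rot":[0,0,0],"fingers":0.4},{"linear":[0,3.07,2.18],"delta_rot":[0,0,0],"fingers":0.4},{"linear":[0,3.07,2.18],"delta_rot":[0,0,0],"fingers":0.4},{"linear":[0,3.07,2.18],"delta_rot":[0,0,0],"fingers":0.4}]'
python3 -m crank '[{"linear":[0,3.07,2.18],"delta_rot":[0,0,0],"fingers":0.4},{"linear":[0,3.07,2.18],"delta_rot":[0,0,0],"fingers":0.4},{"linear":[0,3.07,2.18],"delta_rot":[0,0,0],"fingers":0.4},{"linear":[0,3.07,2.18],"delta_rot":[0,0,0],"fingers":0.4},{"linear":[0,3.07,2.18],"delta_rot":[0,0,0],"fingers":0.4}]'
python3 -m crank '[{"linear":[0,0,0],"delta_rot":[0,0,0],"fingers":0.4},{"linear":[0,0,0],"delta_rot":[0,0,0],"fingers":0.4},{"linear":[0,0,0],"delta_rot":[0,0,0],"fingers":0.4},{"linear":[0,0,0],"delta_rot":[0,0,0],"fingers":0.4},{"linear":[0,0,0],"delta_rot":[0,0,0],"fingers":0.4}]'
python3 - <<'E'
from h import *
go(550.9,99.2,158,-7.1)
s=capture("side");p=bot.get_obs()["tool_pos"];M=R_.from_euler("xyz",bot.get_obs()["tcp_rot"]).as_matrix();X=M[:,1];Y=np.array([-X[1],X[0],0])
x0,y0=309,150
for n,v in dict(nearfing=[p-X*25+Y*y-[0,0,25] for y in(-9.5,9.5)],facebot=[p-X*25+Y*y-[0,0,28] for y in(-37,37)]).items(): print(n,((proj(s,v)-[x0,y0]+.5)*12).round().tolist())
im=cv2.convertScaleAbs(crop(s["image"],x0,y0,60,48,12),alpha=1.3);cv2.imwrite("pics/broad4.png",im)
g0=cv2.imread("pics/broad.png")
for r in(380,395): print(r,[int(v) for v in g0[r,140:600:10,0]],"\n   ",[int(v) for v in im[r,140:600:10,0]])
E
```

```text
time: 16.05
tool_pos: [380.5, 28.5, 158.6]
tcp_rot: [0.533, 1.571, -0.013]
contact_force: [0.3, -0.9, -0.6]
grip_width: 49.1
time: 16.55
tool_pos: [553.1, 103.2, 158.0]
tcp_rot: [-2.666, 1.57, 3.071]
contact_force: [0.6, -0.2, -1.3]
grip_width: 49.1
time: 17.05
tool_pos: [550.1, 102.0, 159.5]
tcp_rot: [0.886, 1.571, 0.34]
contact_force: [0.5, -0.0, -0.8]
grip_width: 49.3
t17.05 pos [550.1 102.  159.5] psi 58.7 tilt [0. 0.] F [ 0.5 -0.  -0.8] Mz [-0.013  0.044  0.016] w 49.3
 turn about x: 65.81  then (tool axes at psi target) cm: [0.15 0.11 0.27]
nearfing [[404.0, 403.0], [315.0, 403.0]]
facebot [[531.0, 415.0], [187.0, 413.0]]
380 [255, 255, 255, 255, 209, 146, 126, 126, 130, 129, 123, 122, 123, 123, 123, 122, 125, 113, 98, 109, 117, 117, 117, 117, 117, 117, 117, 117, 116, 118, 123, 122, 123, 123, 122, 122, 123, 143, 226, 255, 255, 255, 255, 255, 214, 147] 
    [255, 255, 255, 255, 255, 255, 255, 255, 192, 138, 120, 121, 122, 122, 123, 122, 123, 114, 101, 110, 117, 116, 117, 118, 117, 116, 117, 118, 114, 116, 122, 121, 121, 121, 121, 121, 121, 120, 117, 120, 116, 129, 182, 244, 212, 148]
395 [255, 255, 255, 246, 179, 130, 122, 127, 126, 123, 121, 117, 116, 117, 117, 117, 118, 109, 96, 103, 107, 108, 107, 107, 107, 108, 108, 105, 108, 113, 118, 120, 120, 120, 118, 117, 117, 134, 214, 251, 255, 253, 253, 255, 255, 255] 
    [255, 255, 255, 255, 253, 248, 252, 251, 198, 139, 116, 114, 116, 116, 117, 118, 120, 110, 95, 96, 101, 101, 101, 103, 103, 101, 103, 101, 105, 114, 118, 121, 121, 122, 122, 122, 122, 122, 122, 121, 116, 146, 209, 244, 255, 255]
```

Same pose, same finger edges (318 and 425): A spanned 180-517, B spans 220-558. B therefore sits 8.6 mm further toward -Y in the grip, and the placing TCP should be about (551.8,107.4). Turning back, then checking before descent.

```bash

python3 -m crank '[{"linear":[0,0,0],"delta_rot":[8.2,0,0],"fingers":0.4},{"linear":[0,0,0],"delta_rot":[8.2,0,0],"fingers":0.4},{"linear":[0,0,0],"delta_rot":[8.2,0,0],"fingers":0.4},{"linear":[0,0,0],"delta_rot":[8.2,0,0],"fingers":0.4},{"linear":[0,0,0],"delta_rot":[8.2,0,0],"fingers":0.4}]'
python3 -m crank '[{"linear":[0,0,0],"delta_rot":[8.2,0,0],"fingers":0.4},{"linear":[0,0,0],"delta_rot":[8.2,0,0],"fingers":0.4},{"linear":[0,0,0],"delta_rot":[8.3,0,0],"fingers":0.4},{"linear":[2.5,0.05,-0.55],"delta_rot":[0,0,0],"fingers":0.4},{"linear":[1.5,0,0],"delta_rot":[0,0,0],"fingers":0.4}]'
python3 -m crank '[{"linear":[0,0,0],"delta_rot":[0,0,0],"fingers":0.4},{"linear":[0,0,0],"delta_rot":[0,0,0],"fingers":0.4},{"linear":[0,0,0],"delta_rot":[0,0,0],"fingers":0.4},{"linear":[0,0,0],"delta_rot":[0,0,0],"fingers":0.4},{"linear":[0,0,0],"delta_rot":[0,0,0],"fingers":0.4}]'
python3 - <<'E'
from h import *
go(551.8,107.4,81,-7.1);capture("side");go(551.8,107.4,81,-7.1)
capture("side");go(551.8,107.4,81,-7.1)
E
```

```text
time: 17.6
tool_pos: [550.4, 102.2, 159.6]
tcp_rot: [1.451, 1.57, 0.184]
contact_force: [-0.3, 0.7, -0.3]
grip_width: 49.3
time: 18.1
tool_pos: [551.3, 108.0, 118.7]
tcp_rot: [2.398, 1.57, 0.706]
contact_force: [-0.8, 0.1, -0.8]
grip_width: 49.1
time: 18.6
tool_pos: [552.0, 107.8, 119.9]
tcp_rot: [1.811, 1.569, 0.118]
contact_force: [0.1, -0.3, -2.1]
grip_width: 49.4
t18.60 pos [552.  107.8 119.9] psi -7.0 tilt [0.001 0.   ] F [ 0.1 -0.3 -2.1] Mz [-0.105  0.073 -0.005] w 49.4
 turn about x: 0.14  then (tool axes at psi target) cm: [ 3.89 -0.01  0.04]
t18.65 pos [551.9 107.8 119.8] psi -7.0 tilt [0.001 0.   ] F [-0.5  0.6 -3.4] Mz [-0.095  0.082  0.006] w 49.7
 turn about x: 0.14  then (tool axes at psi target) cm: [ 3.88 -0.    0.04]
t18.70 pos [551.8 107.8 119.6] psi -7.0 tilt [0.001 0.   ] F [-0.4 -0.2 -1.2] Mz [-0.077  0.064 -0.024] w 49.6
 turn about x: 0.14  then (tool axes at psi target) cm: [3.86 0.   0.04]
```

Well within a millimetre. Descending: 3.5 cm first, then creeping.

```bash

python3 -m crank '[{"linear":[1,0,0.04],"delta_rot":[0.1,0,0],"fingers":0.4},{"linear":[0.8,0,0],"delta_rot":[0,0,0],"fingers":0.4},{"linear":[0.7,0,0],"delta_rot":[0,0,0],"fingers":0.4},{"linear":[0.5,0,0],"delta_rot":[0,0,0],"fingers":0.4},{"linear":[0.4,0,0],"delta_rot":[0,0,0],"fingers":0.4}]'
python3 -m crank '[{"linear":[0.1,0,0],"delta_rot":[0,0,0],"fingers":0.4},{"linear":[0.1,0,0],"delta_rot":[0,0,0],"fingers":0.4},{"linear":[0.1,0,0],"delta_rot":[0,0,0],"fingers":0.4},{"linear":[0,0,0],"delta_rot":[0,0,0],"fingers":0.4},{"linear":[0,0,0],"delta_rot":[0,0,0],"fingers":0.4}]'
python3 -m crank '[{"linear":[0.1,0,0],"delta_rot":[0,0,0],"fingers":0.4},{"linear":[0.05,0,0],"delta_rot":[0,0,0],"fingers":0.4},{"linear":[0.05,0,0],"delta_rot":[0,0,0],"fingers":0.4},{"linear":[0,0,0],"delta_rot":[0,0,0],"fingers":0.4},{"linear":[0,0,0],"delta_rot":[0,0,0],"fingers":0.4}]'
python3 - <<'E'
from h import *
go(551.8,107.4,80,-7.1)
E
```

```text
time: 19.2
tool_pos: [551.6, 108.2, 85.1]
tcp_rot: [-2.964, 1.57, 1.625]
contact_force: [-2.5, 5.1, 7.0]
grip_width: 49.1
time: 19.7
tool_pos: [552.0, 108.1, 82.9]
tcp_rot: [2.341, 1.569, 0.648]
contact_force: [-1.0, 3.4, 6.1]
grip_width: 49.1
time: 20.2
tool_pos: [552.2, 107.6, 81.6]
tcp_rot: [1.93, 1.569, 0.236]
contact_force: [-3.0, 0.8, 11.2]
grip_width: 49.2
t20.20 pos [552.2 107.6  81.6] psi -7.1 tilt [0.002 0.   ] F [-3.   0.8 11.2] Mz [0.449 0.616 0.046] w 49.2
 turn about x: 0.04  then (tool axes at psi target) cm: [ 0.16 -0.03  0.02]
```

```bash

python3 -m crank '[{"linear":[-0.1,0,0],"delta_rot":[0,0,0],"fingers":0.4},{"linear":[0,0,0],"delta_rot":[0,0,0],"fingers":0.4},{"linear":[0,0,0],"delta_rot":[0,0,0],"fingers":0.4},{"linear":[0,0,0],"delta_rot":[0,0,0],"fingers":0.4},{"linear":[0,0,0],"delta_rot":[0,0,0],"fingers":0.4}]'
python3 - <<'E'
from h import *
go(551.8,107.4,80,-7.1)
s=capture("side");cv2.imwrite("pics/lower2.png",cv2.convertScaleAbs(crop(s["image"],312,166,60,60,10),alpha=1.3))
E
```

```text
time: 20.7
tool_pos: [552.1, 107.6, 81.7]
tcp_rot: [1.952, 1.569, 0.258]
contact_force: [-0.3, 2.1, 4.5]
grip_width: 49.3
t20.70 pos [552.1 107.6  81.7] psi -7.1 tilt [0.001 0.   ] F [-0.3  2.1  4.5] Mz [ 0.441  0.098 -0.001] w 49.3
 turn about x: 0.04  then (tool axes at psi target) cm: [ 0.17 -0.03  0.02]
```

View pics/lower2.png

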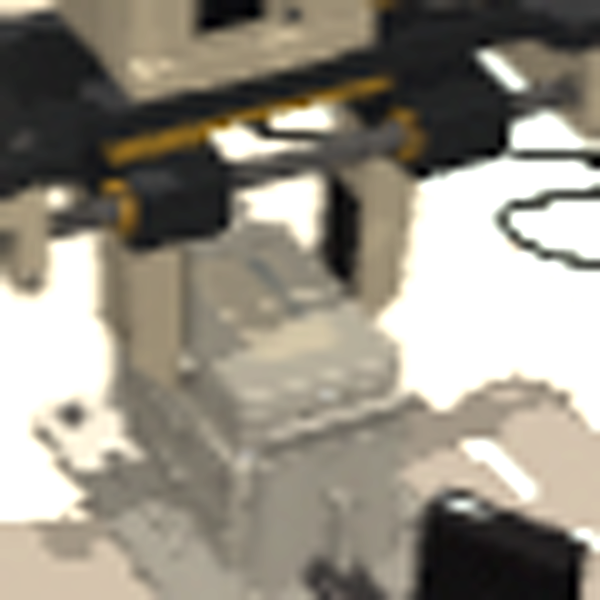

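The crop shows box2 down between the guide (top edge from (245,450) to (415,400)) and the fence, looking level. About 2 N in +Y means it is touching the guide. I'll ease 1 mm toward the fence, then settle and release.

```bash

python3 -m crank '[{"linear":[0,0,-0.1],"delta_rot":[0,0,0],"fingers":0.4},{"linear":[0,0,-0.05],"delta_rot":[0,0,0],"fingers":0.4},{"linear":[0.05,0,0],"delta_rot":[0,0,0],"fingers":0.4},{"linear":[0,0,0],"delta_rot":[0,0,0],"fingers":0.4},{"linear":[0,0,0],"delta_rot":[0,0,0],"fingers":0.4}]'
python3 - <<'E'
from h import *
for i in range(2): capture("side");go(551.8,107.4,80,-7.1)
E
```

```text
time: 21.25
tool_pos: [552.2, 108.2, 81.6]
tcp_rot: [1.038, 1.569, -0.655]
contact_force: [-2.0, -2.3, 10.3]
grip_width: 49.2
t21.30 pos [552.2 108.2  81.6] psi -7.0 tilt [ 0.001 -0.001] F [-1.7 -2.3  9.7] Mz [-0.226  0.411  0.032] w 49.2
 turn about x: 0.05  then (tool axes at psi target) cm: [ 0.16 -0.03  0.08]
t21.35 pos [552.2 108.1  81.6] psi -7.0 tilt [ 0.001 -0.001] F [-1.9 -2.2  9.2] Mz [-0.176  0.467  0.095] w 49.1
 turn about x: 0.05  then (tool axes at psi target) cm: [ 0.16 -0.03  0.08]
```

It is firmly seated: the height stays at 81.6 under 10 N, with only friction sideways. Release, lift, and step aside to check from above.

```bash

python3 -m crank '[{"linear":[-0.1,0,0],"delta_rot":[0,0,0],"fingers":0.4},{"linear":[0,0,0],"delta_rot":[0,0,0],"fingers":0.85},{"linear":[0,0,0],"delta_rot":[0,0,0],"fingers":0.85},{"linear":[0,0,0],"delta_rot":[0,0,0],"fingers":0.85},{"linear":[0,0,0],"delta_rot":[0,0,0],"fingers":0.85}]'
python3 -m crank '[{"linear":[0,0,0],"delta_rot":[0,0,0],"fingers":0.85},{"linear":[-2,0,0],"delta_rot":[0,0,0],"fingers":0.85},{"linear":[-4,0,0],"delta_rot":[0,0,0],"fingers":0.85},{"linear":[-3,0,0],"delta_rot":[0,0,0],"fingers":0.85},{"linear":[0,0,4.5],"delta_rot":[0,0,0],"fingers":0.85}]'
python3 -m crank '[{"linear":[0,0,4.5],"delta_rot":[-8,0,0],"fingers":0.85},{"linear":[0,0,4.5],"delta_rot":[-8,0,0],"fingers":0.85},{"linear":[0,0,4.5],"delta_rot":[-8,0,0],"fingers":0.85},{"linear":[0,0,4.5],"delta_rot":[0,0,0],"fingers":0.6},{"linear":[0,0,0],"delta_rot":[0,0,0],"fingers":0.6}]'
python3 - <<'E'
from h import *
go(535.1,-27.4,120,20)
t=capture("top");s=capture("side")
a=cv2.convertScaleAbs(crop(t["image"],303,160,95,50,8),alpha=1.1);b=crop(s["image"],312,170,75,60,5)
c=np.zeros((400+300,760,3),np.uint8);c[:400]=a;c[400:700,:375]=b;cv2.imwrite("pics/placed2.png",c[:,:,:][:600] if 0 else cv2.resize(c,None,fx=.85,fy=.85))
cv2.imwrite("pics/kt.png",t["image"]);cv2.imwrite("pics/ks.png",s["image"])
E
```

```text
time: 21.85
tool_pos: [551.6, 108.9, 81.4]
tcp_rot: [-1.454, 1.57, 3.135]
contact_force: [-0.7, 0.3, 0.0]
grip_width: 76.0
time: 22.35
tool_pos: [549.0, 67.4, 176.2]
tcp_rot: [1.833, 1.561, 0.144]
contact_force: [0.7, -1.5, 0.1]
grip_width: 77.9
time: 22.85
tool_pos: [562.4, -117.1, 171.7]
tcp_rot: [0.467, 1.568, -0.817]
contact_force: [0.7, -0.0, 0.1]
grip_width: 66.4
t22.85 pos [ 562.4 -117.1  171.7] psi 16.5 tilt [ 0.002 -0.002] F [ 0.7 -0.   0.1] Mz [-0.038  0.02   0.016] w 66.4
 turn about x: -3.54  then (tool axes at psi target) cm: [ 5.17  0.5  -9.36]
```

View pics/placed2.png

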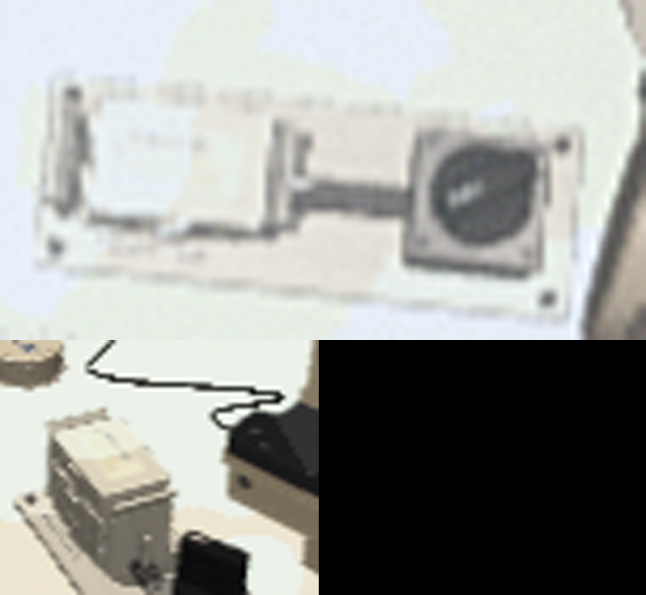

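Three boxes are stacked squarely between fence and guide, seen both from above and from the side. The knob bar runs from about (445,203) to (535,160) in this view, roughly 24° jaw angle. Contact with the guide showed the top camera's y is the better one, so the knob axis is about (536,-24). Going there.

```bash

python3 -m crank '[{"linear":[0,0,0],"delta_rot":[-7.5,0,0],"fingers":0.6},{"linear":[0,0.46,-3.2],"delta_rot":[0,0,0],"fingers":0.6},{"linear":[0,0.46,-3.2],"delta_rot":[0,0,0],"fingers":0.6},{"linear":[0,0.46,-3.2],"delta_rot":[0,0,0],"fingers":0.6},{"linear":[2.5,0,0],"delta_rot":[0,0,0],"fingers":0.6}]'
python3 -m crank '[{"linear":[2,0,0],"delta_rot":[0,0,0],"fingers":0.6},{"linear":[0,0,0],"delta_rot":[0,0,0],"fingers":0.6},{"linear":[0,0,0],"delta_rot":[0,0,0],"fingers":0.6},{"linear":[0,0,0],"delta_rot":[0,0,0],"fingers":0.6},{"linear":[0,0,0],"delta_rot":[0,0,0],"fingers":0.6}]'
python3 - <<'E'
from h import *
go(536,-24,92,24)
s=capture("side");cv2.imwrite("pics/kn.png",crop(s["image"],335,190,60,60,10))
E
```

```text
time: 23.45
tool_pos: [534.5, -14.0, 149.3]
tcp_rot: [1.248, 1.566, 0.105]
contact_force: [-0.0, -1.2, 0.7]
grip_width: 55.1
time: 23.95
tool_pos: [535.0, -18.7, 127.7]
tcp_rot: [1.043, 1.569, -0.105]
contact_force: [-0.3, 0.2, -0.5]
grip_width: 55.0
t23.95 pos [535.  -18.7 127.7] psi 24.2 tilt [ 0.002 -0.   ] F [-0.3  0.2 -0.5] Mz [-0.045  0.034  0.003] w 55.0
 turn about x: 0.25  then (tool axes at psi target) cm: [ 3.57 -0.12  0.52]
```

View pics/kn.png

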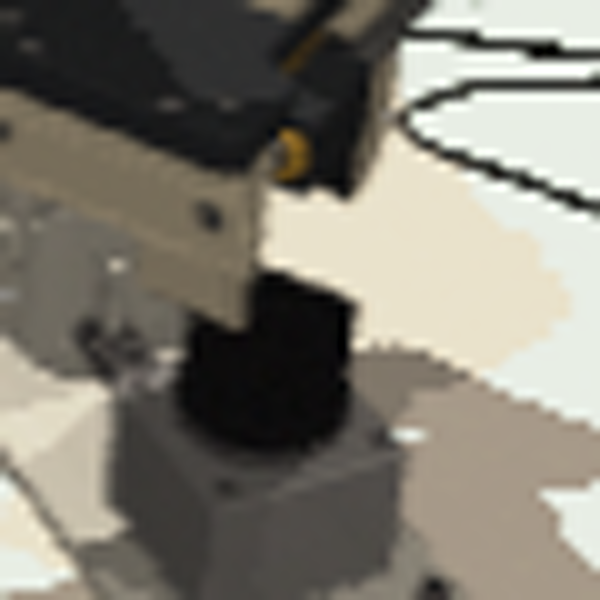

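The near finger hangs clear in front of the bar, whose top edge is at (255,275)-(352,300). Applying the 5 mm correction, descending and closing.

```bash

python3 -m crank '[{"linear":[0,-0.1,0.5],"delta_rot":[0,0,0],"fingers":0.6},{"linear":[1.2,0,0],"delta_rot":[0,0,0],"fingers":0.6},{"linear":[1.2,0,0],"delta_rot":[0,0,0],"fingers":0.6},{"linear":[0.7,0,0],"delta_rot":[0,0,0],"fingers":0.6},{"linear":[0.4,0,0],"delta_rot":[0,0,0],"fingers":0.6}]'
python3 -m crank '[{"linear":[0,0,0],"delta_rot":[0,0,0],"fingers":0.5},{"linear":[0,0,0],"delta_rot":[0,0,0],"fingers":0.3},{"linear":[0,0,0],"delta_rot":[0,0,0],"fingers":0.2},{"linear":[0,0,0],"delta_rot":[0,0,0],"fingers":0.1},{"linear":[0,0,0],"delta_rot":[0,0,0],"fingers":0.05}]'
python3 -m crank '[{"linear":[0,0,0],"delta_rot":[0,0,0],"fingers":0.05},{"linear":[0,0,0],"delta_rot":[0,0,0],"fingers":0.05},{"linear":[0,0,0],"delta_rot":[0,0,0],"fingers":0.05},{"linear":[0,0,0],"delta_rot":[0,0,0],"fingers":0.05},{"linear":[0,0,0],"delta_rot":[0,0,0],"fingers":0.05}]'
python3 - <<'E'
from h import *
go(536,-24,92,24);capture("side");go(536,-24,92,24)
E
```

```text
time: 24.5
tool_pos: [534.9, -23.6, 90.2]
tcp_rot: [-2.222, 1.568, 2.914]
contact_force: [-0.1, -0.8, -0.3]
grip_width: 55.1
time: 25.0
tool_pos: [535.8, -23.7, 92.0]
tcp_rot: [1.161, 1.57, 0.013]
contact_force: [0.2, -0.1, -0.3]
grip_width: 19.5
time: 25.5
tool_pos: [536.0, -23.6, 91.9]
tcp_rot: [1.304, 1.57, 0.156]
contact_force: [2.9, 1.7, 1.6]
grip_width: 13.6
t25.50 pos [536.  -23.6  91.9] psi 24.2 tilt [0.001 0.   ] F [2.9 1.7 1.6] Mz [ 0.288 -0.309 -0.001] w 13.6
 turn about x: 0.25  then (tool axes at psi target) cm: [-0.01 -0.02  0.04]
t25.55 pos [536.  -23.6  91.9] psi 24.2 tilt [0.001 0.   ] F [1.8 1.9 0.7] Mz [ 0.217 -0.361 -0.025] w 14.1
 turn about x: 0.24  then (tool axes at psi target) cm: [-0.01 -0.02  0.04]
```

Gripped at 14 mm with under 3 N. Turning clockwise while watching moment and lateral force.

```bash

python3 -m crank '[{"linear":[0,0,0],"delta_rot":[5,0,0],"fingers":0.05},{"linear":[0,0,0],"delta_rot":[5,0,0],"fingers":0.05},{"linear":[0,0,0],"delta_rot":[5,0,0],"fingers":0.05},{"linear":[0,0,0],"delta_rot":[5,0,0],"fingers":0.05},{"linear":[0,0,0],"delta_rot":[5,0,0],"fingers":0.05}]'
python3 -c "
from h import *
go(536,-24,92,24)"
python3 -m crank '[{"linear":[0,0,0],"delta_rot":[3,0,0],"fingers":0.05},{"linear":[0,0,0],"delta_rot":[3,0,0],"fingers":0.05},{"linear":[0,0,0],"delta_rot":[3,0,0],"fingers":0.05},{"linear":[0,0,0],"delta_rot":[3,0,0],"fingers":0.05},{"linear":[0,0,0],"delta_rot":[3,0,0],"fingers":0.05}]'
python3 -c "
from h import *
go(536,-24,92,24);capture('side');go(536,-24,92,24)"
```

```text
time: 26.05
tool_pos: [536.0, -23.5, 92.0]
tcp_rot: [1.7, 1.57, 0.112]
contact_force: [2.7, 2.1, 2.1]
grip_width: 14.3
t26.05 pos [536.  -23.5  92. ] psi -1.0 tilt [0.001 0.   ] F [2.7 2.1 2.1] Mz [ 0.237 -0.315 -0.011] w 14.3
 turn about x: -24.95  then (tool axes at psi target) cm: [-0.   -0.02  0.04]
time: 26.55
tool_pos: [536.0, -23.6, 92.0]
tcp_rot: [1.93, 1.57, 0.082]
contact_force: [2.9, 1.2, 2.9]
grip_width: 13.7
t26.55 pos [536.  -23.6  92. ] psi -15.9 tilt [0.001 0.   ] F [2.9 1.2 2.9] Mz [ 0.223 -0.333  0.022] w 13.7
 turn about x: -39.87  then (tool axes at psi target) cm: [-0.   -0.02  0.04]
t26.60 pos [536.  -23.6  91.9] psi -16.0 tilt [0.001 0.   ] F [2.6 1.6 1.8] Mz [ 0.265 -0.379 -0.06 ] w 13.6
 turn about x: -40.02  then (tool axes at psi target) cm: [-0.01 -0.02  0.04]
```

```bash

python3 -m crank '[{"linear":[0,0,0],"delta_rot":[2,0,0],"fingers":0.05},{"linear":[0,0,0],"delta_rot":[2,0,0],"fingers":0.05},{"linear":[0,0,0],"delta_rot":[2,0,0],"fingers":0.05},{"linear":[0,0,0],"delta_rot":[2,0,0],"fingers":0.05},{"linear":[0,0,0],"delta_rot":[0,0,0],"fingers":0.05}]' >/dev/null
python3 -c "
from h import *
go(536,-24,92,24);capture('side');go(536,-24,92,24)"
python3 -m crank '[{"linear":[0,0,0],"delta_rot":[2,0,0],"fingers":0.05},{"linear":[0,0,0],"delta_rot":[2,0,0],"fingers":0.05},{"linear":[0,0,0],"delta_rot":[2,0,0],"fingers":0.05},{"linear":[0,0,0],"delta_rot":[0,0,0],"fingers":0.05},{"linear":[0,0,0],"delta_rot":[0,0,0],"fingers":0.05}]' >/dev/null
python3 -c "
from h import *
go(536,-24,92,24);capture('side');go(536,-24,92,24)"
```

```text
t27.10 pos [536.1 -23.6  92. ] psi -23.7 tilt [0.001 0.   ] F [3.4 2.5 2.2] Mz [ 0.25  -0.392 -0.027] w 13.8
 turn about x: -47.72  then (tool axes at psi target) cm: [-0.   -0.02  0.04]
t27.15 pos [536.  -23.6  92. ] psi -23.7 tilt [0.001 0.   ] F [3.3 1.9 2.3] Mz [ 0.374 -0.381 -0.009] w 14.0
 turn about x: -47.68  then (tool axes at psi target) cm: [-0.   -0.02  0.04]
t27.65 pos [536.  -23.6  92. ] psi -29.7 tilt [0.001 0.   ] F [3.9 2.8 3. ] Mz [ 0.4   -0.535 -0.035] w 14.0
 turn about x: -53.66  then (tool axes at psi target) cm: [-0.   -0.02  0.03]
t27.70 pos [536.  -23.6  91.9] psi -29.7 tilt [0.001 0.   ] F [3.9 3.1 2.6] Mz [ 0.418 -0.503 -0.036] w 13.9
 turn about x: -53.68  then (tool axes at psi target) cm: [-0.01 -0.02  0.04]
```

```bash

python3 -m crank '[{"linear":[0,0,0],"delta_rot":[2,0,0],"fingers":0.05},{"linear":[0,0,0],"delta_rot":[2,0,0],"fingers":0.05},{"linear":[0,0,0],"delta_rot":[2,0,0],"fingers":0.05},{"linear":[0,0,0],"delta_rot":[0,0,0],"fingers":0.05},{"linear":[0,0,0],"delta_rot":[0,0,0],"fingers":0.05}]' >/dev/null
python3 -c "
from h import *
go(536,-24,92,24);capture('side');go(536,-24,92,24)"
python3 -m crank '[{"linear":[0,0,0],"delta_rot":[2,0,0],"fingers":0.05},{"linear":[0,0,0],"delta_rot":[2,0,0],"fingers":0.05},{"linear":[0,0,0],"delta_rot":[0,0,0],"fingers":0.05},{"linear":[0,0,0],"delta_rot":[0,0,0],"fingers":0.05},{"linear":[0,0,0],"delta_rot":[0,0,0],"fingers":0.05}]' >/dev/null
python3 -c "
from h import *
go(536,-24,92,24);capture('side');go(536,-24,92,24)"
```

```text
t28.20 pos [536.  -23.6  91.9] psi -35.7 tilt [0.001 0.   ] F [4.1 3.6 3.5] Mz [ 0.438 -0.586 -0.026] w 13.8
 turn about x: -59.66  then (tool axes at psi target) cm: [-0.01 -0.02  0.03]
t28.25 pos [536.  -23.6  91.9] psi -35.7 tilt [0.001 0.   ] F [4.4 2.9 2.5] Mz [ 0.431 -0.474 -0.022] w 13.6
 turn about x: -59.66  then (tool axes at psi target) cm: [-0.01 -0.02  0.03]
t28.75 pos [536.  -23.6  92. ] psi -39.7 tilt [0.001 0.   ] F [4.7 3.6 2.3] Mz [ 0.42  -0.576  0.006] w 13.7
 turn about x: -63.65  then (tool axes at psi target) cm: [-0.   -0.02  0.03]
t28.80 pos [536.  -23.6  91.9] psi -39.7 tilt [0.001 0.   ] F [3.9 3.3 2.8] Mz [ 0.461 -0.583  0.021] w 14.2
 turn about x: -63.65  then (tool axes at psi target) cm: [-0.01 -0.02  0.03]
```

```bash

for i in 1 2 3; do python3 -m crank '[{"linear":[0,0,0],"delta_rot":[2,0,0],"fingers":0.05},{"linear":[0,0,0],"delta_rot":[2,0,0],"fingers":0.05},{"linear":[0,0,0],"delta_rot":[0,0,0],"fingers":0.05},{"linear":[0,0,0],"delta_rot":[0,0,0],"fingers":0.05},{"linear":[0,0,0],"delta_rot":[0,0,0],"fingers":0.05}]' >/dev/null
python3 -c "
from h import *
go(536,-24,92,24);capture('side');o=bot.get_obs();print(o['moment'].round(3),o['tau'][5].round(3))"; done
```

```text
t29.30 pos [536.  -23.6  91.9] psi -43.6 tilt [0.001 0.   ] F [4.  3.  3.1] Mz [ 0.474 -0.556  0.119] w 13.5
 turn about x: -67.63  then (tool axes at psi target) cm: [-0.01 -0.02  0.04]
[ 0.506 -0.579  0.1  ] 0.134
t29.85 pos [535.9 -23.7  91.9] psi -47.6 tilt [ 0.001 -0.   ] F [4.  2.1 3.4] Mz [ 0.426 -0.613  0.746] w 14.3
 turn about x: -71.65  then (tool axes at psi target) cm: [-0.01 -0.    0.03]
[ 0.337 -0.573  0.719] 0.744
t30.40 pos [535.6 -24.   91.9] psi -51.6 tilt [ 0.    -0.001] F [3.2 0.3 3.7] Mz [ 0.069 -0.386  0.838] w 15.6
 turn about x: -75.65  then (tool axes at psi target) cm: [-0.01  0.03  0.01]
[ 0.07  -0.348  0.881] 0.839
```

The stop is found: the moment jumps from 0.02 (ψ=-39.7) to 0.11 (-43.6) to 0.73 (-47.6). It was met at about ψ≈-43.1°, 67° from the start, within the expected 46-80°. Backing off a quarter turn to ψ≈+46.9°.

```bash

python3 -m crank '[{"linear":[0,0,0],"delta_rot":[-2,0,0],"fingers":0.05},{"linear":[0,0,0],"delta_rot":[-2,0,0],"fingers":0.05},{"linear":[0,0,0],"delta_rot":[-2,0,0],"fingers":0.05},{"linear":[0,0,0],"delta_rot":[-2.5,0,0],"fingers":0.05},{"linear":[0,0,0],"delta_rot":[0,0,0],"fingers":0.05}]'
python3 -c "
from h import *
go(536,-24,92,46.9);capture('side');o=bot.get_obs();print(o['moment'].round(3),o['grip_width'])"
for i in 1 2 3; do python3 -m crank '[{"linear":[0,0,0],"delta_rot":[-5,0,0],"fingers":0.05},{"linear":[0,0,0],"delta_rot":[-5,0,0],"fingers":0.05},{"linear":[0,0,0],"delta_rot":[-5,0,0],"fingers":0.05},{"linear":[0,0,0],"delta_rot":[-5,0,0],"fingers":0.05},{"linear":[0,0,0],"delta_rot":[-5,0,0],"fingers":0.05}]'
python3 -c "
from h import *
go(536,-24,92,46.9)"; done
```

```text
time: 30.95
tool_pos: [535.5, -24.3, 91.9]
tcp_rot: [0.47, 1.57, -1.854]
contact_force: [1.9, -0.6, 5.7]
grip_width: 14.2
t30.95 pos [535.5 -24.3  91.9] psi -43.2 tilt [-0.    -0.001] F [ 1.9 -0.6  5.7] Mz [-0.153 -0.307  0.145] w 14.2
 turn about x: -90.08  then (tool axes at psi target) cm: [-0.01  0.06  0.02]
[-0.18  -0.268  0.111] 13.9932245878716
time: 31.5
tool_pos: [535.8, -24.4, 91.9]
tcp_rot: [1.043, 1.57, -0.843]
contact_force: [3.0, -1.3, 3.9]
grip_width: 14.0
t31.50 pos [535.8 -24.4  91.9] psi -18.1 tilt [ 0.001 -0.001] F [ 3.  -1.3  3.9] Mz [-0.232 -0.538 -0.065] w 14.0
 turn about x: -64.97  then (tool axes at psi target) cm: [-0.01  0.05 -0.01]
time: 32.0
tool_pos: [536.1, -24.5, 91.9]
tcp_rot: [0.989, 1.569, -0.461]
contact_force: [5.0, 0.2, 2.8]
grip_width: 14.0
t32.00 pos [536.1 -24.5  91.9] psi 6.9 tilt [ 0.001 -0.001] F [5.  0.2 2.8] Mz [-0.218 -0.806 -0.044] w 14.0
 turn about x: -39.98  then (tool axes at psi target) cm: [-0.01  0.02 -0.04]
time: 32.5
tool_pos: [536.5, -24.4, 91.9]
tcp_rot: [0.781, 1.569, -0.233]
contact_force: [6.4, 0.2, 2.0]
grip_width: 13.6
t32.50 pos [536.5 -24.4  91.9] psi 31.9 tilt [ 0.002 -0.001] F [6.4 0.2 2. ] Mz [-0.059 -1.017 -0.05 ] w 13.6
 turn about x: -14.98  then (tool axes at psi target) cm: [-0.01 -0.01 -0.06]
```

The moment at ψ=-43.2 matches the forward pass, so the bar realigned in the pads. Last 15°, then check.

```bash

python3 -m crank '[{"linear":[0,0,0],"delta_rot":[-5,0,0],"fingers":0.05},{"linear":[0,0,0],"delta_rot":[-5,0,0],"fingers":0.05},{"linear":[0,0,0],"delta_rot":[-5,0,0],"fingers":0.05},{"linear":[0,0,0],"delta_rot":[0,0,0],"fingers":0.05},{"linear":[0,0,0],"delta_rot":[0,0,0],"fingers":0.05}]'
python3 - <<'E'
from h import *
go(536,-24,92,46.9)
s=capture("side");t=capture("top")
cv2.imwrite("pics/final.png",np.hstack([crop(s["image"],315,165,75,90,6),cv2.resize(crop(t["image"],300,150,100,100,3),(340,540))]))
E
```

```text
time: 33.0
tool_pos: [536.6, -24.2, 91.9]
tcp_rot: [0.613, 1.568, -0.142]
contact_force: [6.1, 0.5, 1.2]
grip_width: 13.8
t33.00 pos [536.6 -24.2  91.9] psi 46.7 tilt [ 0.002 -0.   ] F [6.1 0.5 1.2] Mz [ 0.15  -1.076 -0.003] w 13.8
 turn about x: -0.17  then (tool axes at psi target) cm: [-0.01 -0.03 -0.06]
```

View pics/final.png

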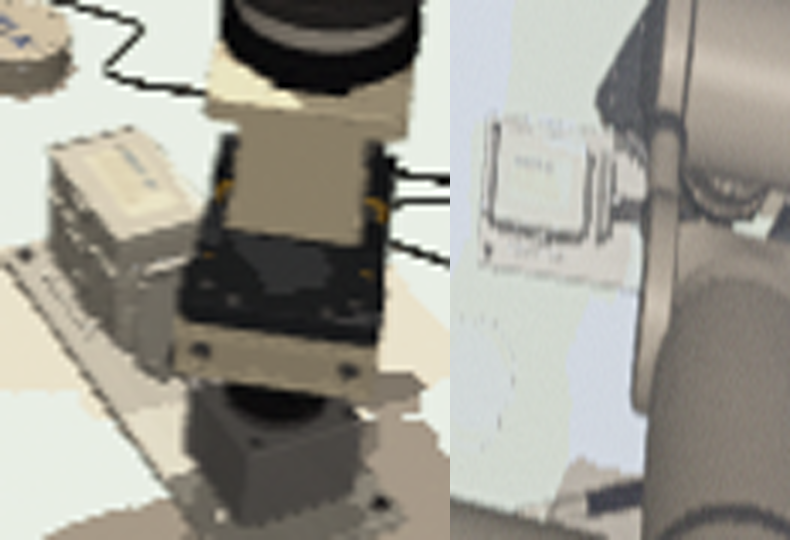

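The stack stands square and flush, the guide is backed off with a visible gap (top crop x ≈ 590-600), and the knob is held at 13.8 mm. Handing in.

```bash
python3 -c "
from plant import workorder
print(workorder.close_job())"
```

```text
the job is handed in; nothing more can be done
None
```

The two loose grey boxes are stacked on the one in the magazine, and the job was handed in at 33 s of the 72 s allowed. I turned the knob clockwise 67° to its stop, backed it off 90°, and left the gripper holding it.

**Last checks**
- **Stack:** in the last side and top pictures all three boxes looked square and flush, with a visible gap to the guide.
- **Stop:** I placed it at jaw angle about -43°, where the moment began to rise. It climbed to about 0.85 N m as I turned about 8° past. The moment at that angle was the same on the way back, so the bar had not slipped for good in the pads.
- **Final hold:** the jaw is at +46.7°, so the back-off is within about 1° of a quarter turn. Grip width was 13.8 mm, side force about 6 N, and moment about the knob axis near 0.

**What disagreed or went wrong**
- **Cameras:** the two cameras differed by 4–5 mm in y. What the grasps and the guide contact showed settled it in favour of the top camera.
- **Box 2:** it sat about 5 mm off-centre in the grip; I corrected for that, but it still brushed the guide lightly (about 5 N) on the way in.
- **Wrong-axes move:** one transfer used the wrong yaw and swung the arm back toward the base. I saw no contact force during it.
- **Picture budget:** I viewed 17 pictures against the budget of 10.
- **Bystanders:** I did not check the pen, screwdriver, tin and roll afterwards, but no move went near them.

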